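# Shut the relay well and clip its snap hook through the staple

### The arm

A 7-joint arm with a two-finger parallel gripper is mounted at the origin on the work surface. World frame = base frame: x ahead of the robot, y to its left, z up, the work surface at z = 0. Lengths are in m, angles in rad, forces in N, time in s.
With the tool pointing down it reaches from about 0.4 to 0.875 m from the base axis. Payload 19.3 kg.
Tool frame: the origin (TCP) lies at the very end of the fingers, on their centre line; the grasp point (between the pads) lies 19 mm behind it; z points along the fingers, y is the direction in which the jaws open and shut (so a half turn about z gives the same grasp; the last joint's range is limited). The gripper opens to 85 mm and grips with 20 to 120 N. Pads are 22 mm wide; open, the fingers measure 114 mm over their backs; the gripper's body (76 mm by 85 mm) begins 54 mm behind the grasp point. The pads swing forward as they close: fully open they stand 13 mm farther back than shut.
Start: joints at [1.137, 0.521, -0.036, 1.599, 0.021, 1.021, -0.113], TCP at [0.222, -0.584, 0.191] pointing down, gripper open.
Joint ranges: [-2.91, 2.91], [-0.3, 2.13], [-1.5, 1.42], [0.17, 2.43], [-1.26, 4.41], [0.16, 1.93], [-2.52, 2.52]. Speed limits (rad/s): [1.89, 1.89, 2.39, 2.39, 3.01, 3.01, 3.01].

### API

Orientations are given as [roll, pitch, yaw] about the fixed x, y, z axes, in that order (R = Rz(yaw) Ry(pitch) Rx(roll)).
In Python, from workcell import telemetry, imaging, ticket gives the robot as it stands.
- The arm moves only by the tool carry_out, never from a script. Its argument "series" is a list of rows, each a list of 7 numbers: the shift along the tool's x, y, z in m, then the turn, a rotation vector about the tool's x, y, z in rad, then the closure in counts, from 0 (fully open) to 255 (shut). In form: [[tx, ty, tz, ax, ay, az, jaw], ...]. A call has 1 to 10 rows; each row is the pose to reach, as a shift and turn from the pose commanded when the call began, along the tool's axes at that moment; what a row does not reach only later rows make up. A row lasts 1/8 s, in which the tool goes at most 62.5 mm and 10.7 degrees, less where a joint would pass 70% of its speed; a pose out of reach is approached as far as the arm can. A call with a gripper value outside its range is refused whole. The fingers move at their own pace and stop on an object; "force" is the grip in N (left out, the last holds). Time passes only in rows, so rows that repeat a pose let the fingers close. It gives the time, the measured TCP pose, the force and the opening at its end, in the units of the state.
- telemetry.observe(): the state, without advancing time (a new reading comes with each control period).
- imaging.grab_frame(name): name is "scene" or "top"; returns (picture, depth): 384x512x3 uint8, blue, green, red; 384x512 float32, m along the optical axis (not along the pixel's ray), 0 where there is no reading.
- imaging.camera_info(name): a dict with "mtx" (3x3 intrinsics, pixels), "dist_coeffs" ([k1, k2, p1, p2, k3] as OpenCV has them; the pictures are not rectified), "extrinsics" (4x4, takes a point from camera to world coordinates). Camera axes: x right, y down, z forward; pixel columns grow to the right and rows downward; lengths in m; the calibration is good to about 2 mm. A picture is of the moment at which its call begins. camera_info takes no time and is no camera call.
- ticket.job_done(): hands the job in, once; it reports no verdict.
The state is a dict: "clock": time; "qpos": joint angles; "qd": joint speeds; "joint_efforts": joint torques, N m; "position": TCP position; "tool_rot": TCP orientation; "force": force on the tool from outside, world axes, zero at the start; "moment": the same for the moment, N m; "grip_width": finger opening in m.
Only numpy, scipy, OpenCV 4.12 (cv2) and the standard library are available. Lean on these libraries where they do the work, as an engineer would, in place of code of your own. Each camera call takes 0.05 s, during which the arm holds its last target.

### The job

Lower the hinged steel lid fully shut over the relay well without slamming it, so that the yellow staple stands up through its slot. Then secure it: press the sprung gate of the loose snap hook against one leg of the staple until the leg passes inside and the gate springs shut, and keeping hold of the hook, tug it back steadily along its length with about a kilo and a half of pull (15 N) to prove that it has caught; never load the staple with as much as 25 N. Let go, leaving the hook lying on the shut lid with the staple leg inside it, and leave everything else on the board alone.

Things in the scene. Friction and masses are not known exactly. Their poses are not given: they have to be found in the camera images.
- well: grey sheet steel pan screwed to the birch board, 170 (x) x 260 (y) x 45 mm high, origin under its centre on the board's top face (the board's top face is 18 mm above the table); +x points to its hinged side, -x is the lid's free side
- lid (a joint): hinge of the steel lid in rad: 0 is shut, grows as it opens (0.6 to 1.0 at the start, limit 1.3). The hinge is stiff: the lid stays at any angle and 2 to 5 N down on its outer face near the free edge moves it. Plate 4 mm thick, 264 mm wide along the well's y, reaching 172 mm from the hinge line, and a 60 mm wide finger tab in the middle to 186 mm
- lid_hinge (a point): middle of the hinge line, level with the lid's outer face: 85 mm behind the well's centre (+x) and 49 mm above the well's underside. Its -x axis points along the lid to the free edge, its z axis is the lid's outer normal (both turn with the lid)
- lid_edge (a point): point on the lid's outer face, in the middle of its width, 165 mm from the hinge (7 mm inside the free edge); moves with the lid. The slot for the staple, also in the middle of the width, runs from 83 to 146 mm from the hinge and is 28 mm wide
- leg_front (a point): NOMINAL centre of the staple's leg nearer the lid's free edge, 12 mm above the shut lid, for a staple in the middle of its bracket. The staple is clamped anywhere up to 8 mm to either side of this along the well's y (exact along the well's x) and no reading tells where: look, or find it by feel. It does not move under load
- leg_rear (a point): NOMINAL centre of the staple's other leg, nearer the hinge, 12 mm above the shut lid; the same sideways uncertainty of up to 8 mm along the well's y
- snap_hook: loose steel snap hook lying flat on the board, 11 mm thick, about 140 mm long, 0.2 kg. Origin under the middle of its red grip, a block 44 (x) x 20 (y) x 11 mm with flat sides, to be pinched across y. +x points to the bowl (round end), -x to the tail ring; the gate is on the +y side, the spine (11 mm bar, centreline y = -18 mm) on the other. Clear width inside 22 mm
- gate (a joint): angle of the hook's sprung brass gate in rad: 0 shut against the nose, to 0.62 swung inwards (to the spine); never outwards. 2 to 8 N on its outer side near its free end opens it, its spring shuts it. Gate: 9 mm round bar on the line y = 14 mm of the hook's frame, from its pivot at x = 32 to x = 78 mm, where the rigid nose begins
- gate_mouth (a point): (69, 14) mm of the hook's frame, mid thickness, on the gate: where a leg should pass (65 to 73 mm; less jams near the pivot; at 74.5 mm a leg pressed part way in meets the nose tip, a hard stop along x). Pressed in until its centre is at y = 0 to 3 mm the leg is past the nose; drawing the hook back along its -x then brings it to the bowl and the gate springs shut
- bowl (a point): (86, -2) mm of the hook's frame, mid thickness: the centre of a leg seated in the bowl (half circle of centreline radius 16 mm about (80, -2))
- gauge: matte black attitude gauge, 83 mm square face, in an aluminium cradle fixed at the back of the board; bystander
- push_button (a joint): travel in m of the cream bakelite push button (32 mm across, in a black housing fixed to the board): 0 released, 0.006 fully pressed; bystander, not to be pressed
- lug_block: black terminal block with four copper lugs, 50 x 100 x 34 mm, fixed to the board; bystander
- dimmer_a (a joint): angle in rad of the first brass dimmer knob (28 mm across, 24 mm high, three in a row 50 mm apart on a black plate fixed to the board); bystander, not to be turned
- dimmer_b (a joint): angle of the middle brass dimmer knob; bystander
- dimmer_c (a joint): angle of the third brass dimmer knob; bystander
- spare_relay: loose clear plug-in relay standing on the board, 36 x 28 x 46 mm, origin under its centre; bystander
- screwdriver: loose screwdriver lying on the board, 180 mm long; bystander
- lug_tray: loose blue two-pocket tray, 100 x 70 x 25 mm, origin under its centre; bystander
- keeper: staple of the well: a yellow rigid eye of 8 mm round rod, an inverted U clamped on a slotted bracket, standing through the slot of the shut lid: legs upright, centres 40 mm apart along the well's x, top 44 mm and free height under the arch 36 mm above the shut lid. Origin: middle of the BRACKET at the shut lid's top level, 25 mm to -x of the well's centre, 49 mm above its underside

How it is judged:
On the way, in this order (a step that is already met when the one before it is completed fails the run):
1. the lid is fully shut over the well, the staple through its slot (value of joint lid below 0.03 rad), for 0.3 s.
2. the staple has pressed the hook's gate open (value of joint gate above 0.2 rad and contact force between snap_hook and keeper above 0.5 N), for 0.05 s.
3. with a staple leg inside the hook and the gate sprung shut behind it, the hook is tugged back so that its bowl pulls on the leg with more than 10 N for a third of a second (value of joint gate below 0.06 rad and contact force between snap_hook and keeper above 10 N and ((x of leg_front in the frame of snap_hook between 0.072 and 0.097 m and y of leg_front in the frame of snap_hook between -0.017 and 0.014 m) or (x of leg_rear in the frame of snap_hook between 0.072 and 0.097 m and y of leg_rear in the frame of snap_hook between -0.017 and 0.014 m))), for 0.3 s.
At the end, for the whole second after the job is handed in: the lid is shut (under 0.03 rad), one leg of the staple is inside the snap hook with the gate sprung shut (under 0.06 rad), and the hook lies at rest and nearly flat (within 0.3 rad) on the lid, under the staple's arch, released (value of joint lid below 0.03 rad and value of joint gate below 0.06 rad and ((x of leg_front in the frame of snap_hook between 0.027 and 0.097 m and y of leg_front in the frame of snap_hook between -0.017 and 0.014 m) or (x of leg_rear in the frame of snap_hook between 0.027 and 0.097 m and y of leg_rear in the frame of snap_hook between -0.017 and 0.014 m)) and z of snap_hook in the frame of keeper between -0.008 and 0.02 m and angle between snap_hook's own z axis and vertical below 0.3 rad and linear speed of snap_hook below 0.02 m/s); the robot touches nothing.
It fails at once if the hook is rammed or pulled against the staple with 25 N or more (contact force between snap_hook and keeper above 25 N).
It fails at once if the lid is slammed: more than 1.5 rad/s closing speed in its last 0.15 rad (value of joint lid below 0.15 rad and velocity of joint lid below -1.5 rad/s).
It fails at once if the push button is pressed or a dimmer knob is turned (value of joint push_button above 0.003 m or value of joint any of dimmer_a, dimmer_b, dimmer_c above 0.2 rad or value of joint any of dimmer_a, dimmer_b, dimmer_c below -0.2 rad).
It fails at once if a loose bystander (relay, screwdriver, tray) is moved by more than 15 mm (distance of any of spare_relay, screwdriver, lug_tray from where it was at the start of the episode above 0.015 m).
It fails at once if the gauge or the lug block is struck with more than 5 N (contact force between any of gauge, lug_block and anything else above 5 N).
It also fails if it takes over 58 s, if anything falls off the work surface, if the arm or the gripper's body presses on something with over 40 N, if the wrist force passes 120 N, or if a joint passes its speed limit or range.

## Working session

There is one attempt and no reset: what is moved stays moved. The work goes in short steps, Python scripts to look and compute and a tool call to move; the robot and the scene stay as the last step left them, time stands still between calls to the robot, and variables do not carry over. Pictures are saved under pics/ and viewed, and the job is handed in when it is done.

Besides the shell and the picture viewer there is one more tool, called after "Call:" by a JSON object that holds its "op" and its "data". carry_out: Moves the arm, as the interface text tells. Its arguments: {"type":"object","properties":{"series":{"type":"array"},"force":{"type":"number"}},"required":["series"]}

```bash
ls; mkdir -p pics
python3 - <<'E'
from workcell import telemetry, imaging
import cv2,numpy as np
print(telemetry.observe())
for n in ("scene","top"):
    p,d=imaging.grab_frame(n); cv2.imwrite(f"pics/{n}0.png",p); np.save(f"pics/{n}0.npy",d)
    print(imaging.camera_info(n))
E
```

```text
pics
{'clock': 0.0, 'qpos': array([ 1.13675527,  0.52202957, -0.03632599,  1.59996565,  0.02117461,
        1.02108464, -0.11276839]), 'qd': array([-2.32577494e-04,  2.57206742e-04, -2.62536268e-04,  7.47913522e-04,
        1.70476105e-03,  8.05890077e-05, -1.87225086e-05]), 'joint_efforts': array([-1.86278237e-03, -9.27088666e+01,  1.97872773e+00, -3.69932520e+01,
        1.78262562e-02,  8.20602640e-03,  2.88895512e-05]), 'position': array([ 0.22226004, -0.58376119,  0.19083123]), 'tool_rot': array([-3.14049071e+00,  5.62448086e-05,  3.63847453e-01]), 'force': array([ 0.18053939, -0.42121102,  0.0674753 ]), 'moment': array([ 0.02714942, -0.02705751, -0.03664524]), 'grip_width': 0.08545404207983455}
{'mtx': array([[346.50105906,   0.        , 256.92171683],
       [  0.        , 346.50105906, 197.10143849],
       [  0.        ,   0.        ,   1.        ]]), 'dist_coeffs': array([-0.03231287,  0.        ,  0.        ,  0.        ,  0.        ]), 'extrinsics': array([[-0.81961314,  0.39797313, -0.41213067,  1.00925332],
       [ 0.57291627,  0.5679395 , -0.59094134,  0.67138957],
       [-0.00111349, -0.72045966, -0.69349596,  0.82376202],
       [ 0.        ,  0.        ,  0.        ,  1.        ]])}
{'mtx': array([[383.5809249 ,   0.        , 256.7189321 ],
       [  0.        , 383.5809249 , 193.44444313],
       [  0.        ,   0.        ,   1.        ]]), 'dist_coeffs': array([-0.11111598,  0.        ,  0.        ,  0.        ,  0.        ]), 'extrinsics': array([[ 2.66322427e-02, -9.95845784e-01,  8.70740960e-02,
         4.19932228e-01],
       [-9.99641181e-01, -2.67809390e-02, -5.39754705e-04,
         3.55987585e-02],
       [ 2.86943850e-03, -8.70284773e-02, -9.96201692e-01,
         1.50289633e+00],
       [ 0.00000000e+00,  0.00000000e+00,  0.00000000e+00,
         1.00000000e+00]])}
```

View pics/scene0.png

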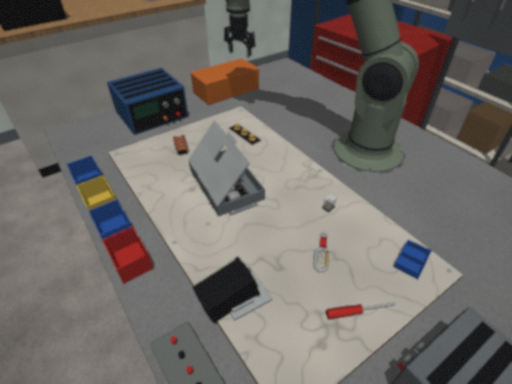

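View pics/top0.png

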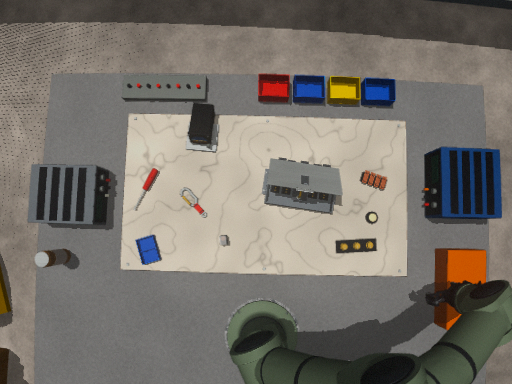

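```bash
cat > h.py <<'E'
import numpy as np,cv2
from workcell import imaging,telemetry
def info(n):
    c=imaging.camera_info(n); return np.array(c["mtx"]),np.array(c["dist_coeffs"]),np.array(c["extrinsics"])
def cloud(n,d):
    K,D,E=info(n); h,w=d.shape
    u,v=np.meshgrid(np.arange(w),np.arange(h))
    p=cv2.undistortPoints(np.stack([u,v],-1).reshape(-1,1,2).astype(np.float64),K,D).reshape(h,w,2)
    P=np.dstack([p*d[...,None],d]); return P@E[:3,:3].T+E[:3,3]
def ray(n,uv,z):
    K,D,E=info(n); p=cv2.undistortPoints(np.array(uv,float).reshape(-1,1,2),K,D).reshape(-1,2)
    r=np.c_[p,np.ones(len(p))]@E[:3,:3].T; t=(z-E[2,3])/r[:,2]; return E[:3,3]+r*t[:,None]
def proj(n,P):
    K,D,E=info(n); Ei=np.linalg.inv(E); return cv2.projectPoints(np.array(P,float).reshape(-1,1,3),cv2.Rodrigues(Ei[:3,:3])[0],Ei[:3,3],K,D)[0].reshape(-1,2)
def crop(src,x0,y0,x1,y1,s,out):
    p=cv2.imread(src) if isinstance(src,str) else src
    c=cv2.resize(p[y0:y1,x0:x1],None,fx=s,fy=s,interpolation=cv2.INTER_CUBIC); cv2.imwrite(out,c)
E
python3 - <<'E'
from h import *
crop("pics/top0.png",160,140,240,260,5,"pics/a1.png")
crop("pics/top0.png",250,145,390,255,5,"pics/a2.png")
crop("pics/scene0.png",175,115,275,220,5,"pics/a3.png")
crop("pics/scene0.png",300,185,350,285,6,"pics/a4.png")
P=cloud("top",np.load("pics/top0.npy"))
for n,(u,v) in dict(board=(250,240),lidmid=(300,180),lidtop=(302,165),hook_grip=(201,211)).items(): print(n,P[v,u].round(4))
E
```

```text
board [0.369  0.0559 0.0135]
lidmid [ 0.5891 -0.1167  0.1597]
lidtop [ 0.6562 -0.1325  0.0792]
hook_grip [0.4753 0.2478 0.0262]
```

View pics/a1.png

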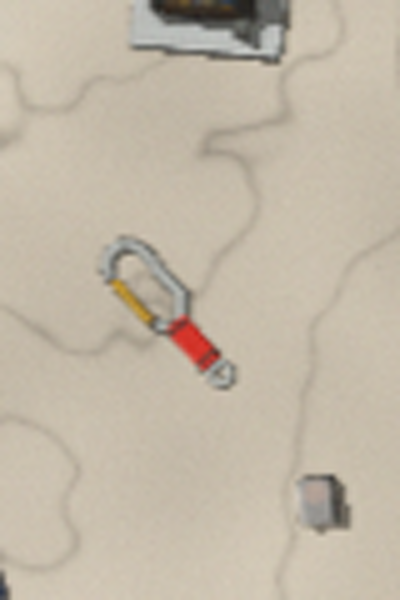

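View pics/a2.png

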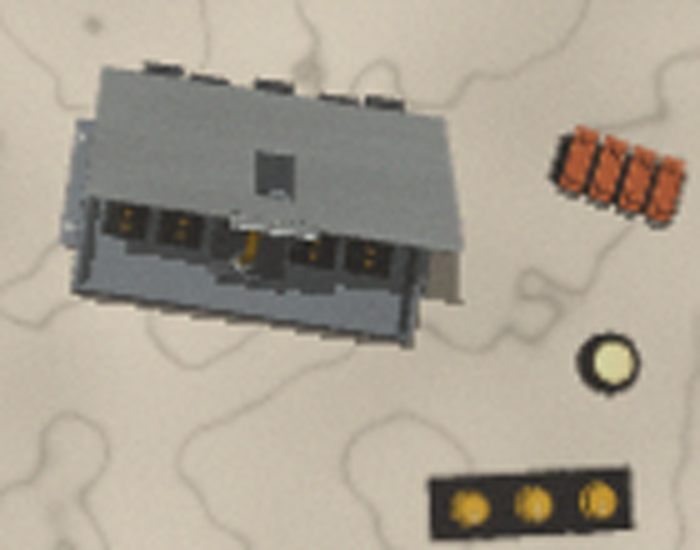

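View pics/a3.png

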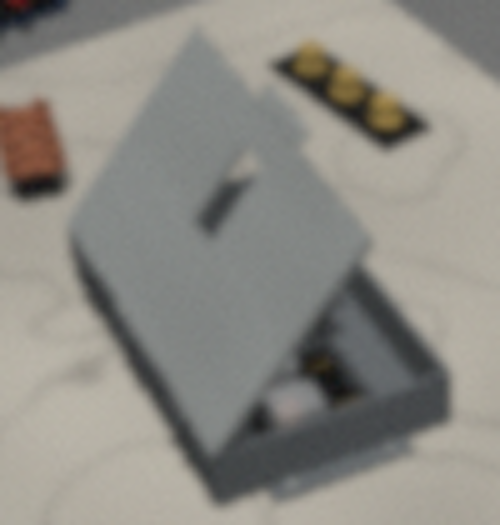

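View pics/a4.png

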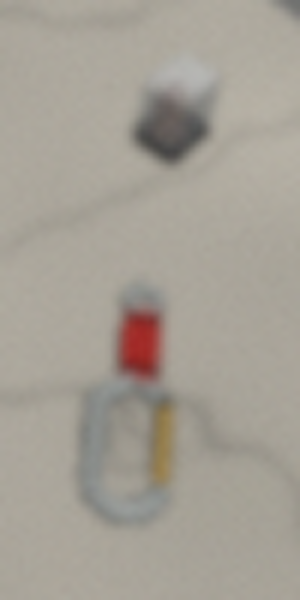

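Run:
```python
from h import *
for n,(x0,y0,x1,y1) in dict(top=(255,150,350,215),scene=(180,115,270,215)).items():
    d=np.load(f"pics/{n}0.npy"); P=cloud(n,d)[y0:y1,x0:x1].reshape(-1,3)
    dd=d[y0:y1,x0:x1].ravel(); 
    A=P[(dd>0)&(P[:,2]>0.075)&(P[:,2]<0.26)]
    rng=np.random.default_rng(0);best=None
    for _ in range(1000):
        a=A[rng.choice(len(A),3,False)];nn=np.cross(a[1]-a[0],a[2]-a[0]);nn/=np.linalg.norm(nn)+1e-12
        m=abs((A-a[0])@nn)<.004
        if best is None or m.sum()>best.sum():best=m
    B=A[best];c=B.mean(0);nn=np.linalg.svd(B-c)[2][2];nn*=np.sign(nn[2])
    # hinge direction
    yax=np.cross(nn,[0,0,1]);yax/=np.linalg.norm(yax); yax*=np.sign(yax[1]); xax=np.cross(yax,[0,0,1])
    ang=np.arccos(nn[2]); up=np.cross(yax,nn) # dir in plane
    # point on hinge line
    up*=-np.sign(up[2]) ; up=-up if up[2]<0 else up
    s=(c[2]-.067)/up[2]; h=c-s*up
    t=(B-h)@yax; r=(B-h)@up
    mid=(np.percentile(t,.5)+np.percentile(t,99.5))/2
    print(n,len(B),"angle",ang,"yaw",np.arctan2(xax[1],xax[0]),"t",np.percentile(t,[0.3,1,99,99.7]),"r",np.percentile(r,[1,50,99,99.8]),"resid",((B-c)@nn).std())
    print(" hinge",h+mid*yax,"xax",xax)
# board z
P=cloud("top",np.load("pics/top0.npy")); print("board z",np.median(P[225:235,240:330,2]), np.median(P[130:145,230:250,2]),np.median(P[180:200,215:240,2]))
P=cloud("scene",np.load("pics/scene0.npy")); print("board z",np.median(P[240:280,220:260,2]),np.median(P[205:240,270:310,2]))
```

```text
top 1769 angle 0.8527396873514994 yaw -0.1231339579127752 t [-0.13213828 -0.12992513  0.13016269  0.1319454 ] r [0.01309133 0.09789603 0.18279348 0.18554228] resid 0.0015193333344543781
 hinge [ 0.66708181 -0.14269298  0.067     ] xax [ 0.99242859 -0.12282303  0.        ]
scene 2442 angle 0.8557636089979735 yaw -0.12938211163933522 t [-0.14447201 -0.1416401   0.1170427   0.11838612] r [0.01210427 0.09321365 0.17903759 0.18331257] resid 0.0014264320184994937
 hinge [ 0.66833242 -0.14128638  0.067     ] xax [ 0.9916418  -0.12902144  0.        ]
board z 0.016990504442892962 0.01705427913365476 0.017360162304961513
board z 0.018834418097403716 0.01728239965357159
```

Run:
```python
from h import *
for n,(x0,y0,x1,y1) in dict(top=(175,180,215,225),scene=(305,225,340,280)).items():
    p=cv2.imread(f"pics/{n}0.png"); hsv=cv2.cvtColor(p,cv2.COLOR_BGR2HSV)
    m=np.zeros(p.shape[:2],bool); m[y0:y1,x0:x1]=True
    red=m&((hsv[...,0]<8)|(hsv[...,0]>172))&(hsv[...,1]>150)
    yel=m&(hsv[...,0]>14)&(hsv[...,0]<30)&(hsv[...,1]>120)
    S=p.astype(int)
    for nm,mm,z in (("red",red,.029),("yel",yel,.0275)):
        v,u=np.nonzero(mm); 
        if len(u)<4: print(n,nm,len(u)); continue
        w=hsv[v,u,1].astype(float)
        Q=ray(n,np.c_[u,v],z)[:,:2]; c=Q.mean(0); U,s,V=np.linalg.svd(Q-c); print(n,nm,len(u),c.round(4),"dir",np.degrees(np.arctan2(V[0,1],V[0,0])),"ext",np.ptp((Q-c)@V[0]),np.ptp((Q-c)@V[1]))
```

```text
top red 47 [0.4854 0.2584] dir -135.88395841214387 ext 0.04102260300277502 0.01740126553175502
top yel 23 [0.5163 0.3076] dir -133.74396828873077 ext 0.04155354833380253 0.005956837418762313
scene red 39 [0.4868 0.2591] dir 44.85948164002261 ext 0.03046290908466135 0.012326869323867388
scene yel 1
```

```bash
cat >> h.py <<'E'
from scipy.spatial.transform import Rotation as Ro
Xw=np.array([np.cos(-.126),np.sin(-.126),0]);Yw=np.array([-Xw[1],Xw[0],0]);H=np.array([.6677,-.142,.067])
def rows(targets,p0=None,r0=None):
    s=telemetry.observe(); p0=s["position"] if p0 is None else np.array(p0); R=Ro.from_euler("xyz",s["tool_rot"] if r0 is None else r0)
    prev=None
    for t in targets:
        p=np.array(t[:3]); T=Ro.from_euler("xyz",[np.pi,0,t[3]])
        d=R.inv().apply(p-p0); w=(R.inv()*T).as_rotvec(); print((d.round(4).tolist()+w.round(3).tolist()), t)
def lidpt(d,y,z): return H-d*Xw+y*Yw+[0,0,z-H[2]]
E
python3 - <<'E'
from h import *
T=[]
yw=1.445
a=lidpt(.088,.055,.215)
print(telemetry.observe()["position"],a)
rows([[.222,-.584,.29,.364],[.222,-.584,.31,.55],[*(a[:2]),.31,yw],[*a,yw]])
E
```

```text
[ 0.22220893 -0.58380906  0.19090359] [ 0.5873093  -0.07637733  0.215     ]
[-0.0003, 0.0, -0.0991, -0.001, 0.0, -0.0] [0.222, -0.584, 0.29, 0.364]
[-0.0003, -0.0, -0.1191, -0.001, -0.0, -0.186] [0.222, -0.584, 0.31, 0.55]
[0.5217, -0.3444, -0.1188, -0.001, -0.0, -1.081] [np.float64(0.5873092980854572), np.float64(-0.07637732826463761), 0.31, 1.445]
[0.5217, -0.3444, -0.0238, -0.001, -0.0, -1.081] [np.float64(0.5873092980854572), np.float64(-0.07637732826463761), np.float64(0.215), 1.445]
```

Call:
{"op": "carry_out", "data": {"series": [[0, 0, -0.06, 0, 0, 0, 255], [0, 0, -0.12, 0, 0, -0.1, 255], [0.05, -0.033, -0.12, 0, 0, -0.25, 255], [0.1, -0.066, -0.12, 0, 0, -0.4, 255], [0.15, -0.1, -0.12, 0, 0, -0.55, 255], [0.2, -0.132, -0.12, 0, 0, -0.7, 255], [0.25, -0.165, -0.12, 0, 0, -0.85, 255], [0.3, -0.198, -0.12, 0, 0, -1.0, 255], [0.35, -0.231, -0.12, 0, 0, -1.08, 255], [0.4, -0.264, -0.12, 0, 0, -1.08, 255]]}}

```text
clock: 1.35
position: [0.503, -0.1935, 0.3113]
tool_rot: [-3.141, 0.0, 1.445]
force: [1.6, -1.2, -0.5]
grip_width: -0.0001
```

Run:
```python
from h import *
print(telemetry.observe())
yw=1.445
a=lidpt(.088,.055,.215)
rows([[*(a[:2]),.31,yw],[*a,yw]])
```

```text
{'clock': 1.35, 'qpos': array([ 6.04167093e-01,  3.00090365e-01, -4.48570177e-01,  1.64725448e+00,
        1.36788288e-01,  1.22551083e+00,  5.69305627e-04]), 'qd': array([-0.75448874,  0.20412377, -0.20655133, -0.24604348,  0.14186516,
        0.08542646, -1.00522473]), 'joint_efforts': array([ 8.92165214e+00, -7.71516967e+01, -4.17669296e+00, -3.73656929e+01,
       -6.51630722e-01, -5.37773548e-02,  4.40037176e+00]), 'position': array([ 0.50297174, -0.19352046,  0.31134343]), 'tool_rot': array([-3.14149887e+00,  1.12600853e-04,  1.44472558e+00]), 'force': array([ 1.63787306, -1.17121342, -0.54606524]), 'moment': array([-0.08496946,  0.01001976,  0.02439164]), 'grip_width': -0.000136857825740544}
[0.1268, 0.0689, 0.0013, -0.0, 0.0, -0.0] [np.float64(0.5873092980854572), np.float64(-0.07637732826463761), 0.31, 1.445]
[0.1268, 0.0689, 0.0963, -0.0, 0.0, -0.0] [np.float64(0.5873092980854572), np.float64(-0.07637732826463761), np.float64(0.215), 1.445]
```

Call:
{"op": "carry_out", "data": {"series": [[0.05, 0.028, 0.0, 0, 0, 0, 255], [0.1, 0.055, 0.0, 0, 0, 0, 255], [0.127, 0.069, 0.04, 0, 0, 0, 255], [0.127, 0.069, 0.08, 0, 0, 0, 255], [0.127, 0.069, 0.1, 0, 0, 0, 255], [0.127, 0.069, 0.1, 0, 0, 0, 255]]}}

```text
clock: 2.1
position: [0.5859, -0.0778, 0.21]
tool_rot: [-3.139, -0.0, 1.444]
force: [-0.6, -0.2, 1.0]
grip_width: 0.0002
```

Run:
```python
from h import *
s=telemetry.observe();print(s["position"],s["force"])
p,d=imaging.grab_frame("scene"); crop(p,150,60,300,220,5,"pics/b1.png")
T=[]
for th in (.854,.75,.65,.55,.45,.35,.25,.15,.08,0.0):
    T.append([*lidpt(.155*np.cos(th)-.0145,.055,.067+.155*np.sin(th)),1.445])
rows(T)
```

```text
[ 0.58594626 -0.07775628  0.21004289] [-0.57312456 -0.1988495   0.99069486]
[0.0015, 0.0012, 0.0275, -0.001, -0.0, -0.001] [np.float64(0.5879732161896639), np.float64(-0.07646142747052265), np.float64(0.18385671966956255), 1.445]
[0.0015, -0.0104, 0.0387, -0.001, -0.0, -0.001] [np.float64(0.5764840265428413), np.float64(-0.07500607971085455), np.float64(0.17265400780361678), 1.445]
[0.0015, -0.0204, 0.0506, -0.001, -0.0, -0.001] [np.float64(0.5665819385537083), np.float64(-0.0737517717906257), np.float64(0.16080389288908614), 1.445]
[0.0015, -0.0291, 0.0634, -0.001, -0.0, -0.001] [np.float64(0.5579029786854481), np.float64(-0.07265239879837859), np.float64(0.14801652048425218), 1.445]
[0.0015, -0.0365, 0.077, -0.001, -0.0, -0.001] [np.float64(0.5505338642361818), np.float64(-0.0717189453056474), np.float64(0.1344196577872407), 1.445]
[0.0014, -0.0426, 0.0913, -0.001, -0.0, -0.001] [np.float64(0.5445482249615807), np.float64(-0.07096073807117279), np.float64(0.12014916015559496), 1.445]
[0.0014, -0.0471, 0.1061, -0.001, -0.0, -0.001] [np.float64(0.5400058673906877), np.float64(-0.0703853528510116), np.float64(0.10534761368445106), 1.445]
[0.0014, -0.0502, 0.1213, -0.001, -0.0, -0.001] [np.float64(0.5369521772588471), np.float64(-0.06999853870408665), np.float64(0.09016291053340789), 1.445]
[0.0014, -0.0514, 0.132, -0.001, -0.0, -0.001] [np.float64(0.5357172976014748), np.float64(-0.06984211519659292), np.float64(0.07938677756522178), 1.445]
[0.0014, -0.0519, 0.1444, -0.001, -0.0, -0.001] [np.float64(0.5352254920235159), np.float64(-0.06977981766577684), np.float64(0.067), 1.445]
```

View pics/b1.png

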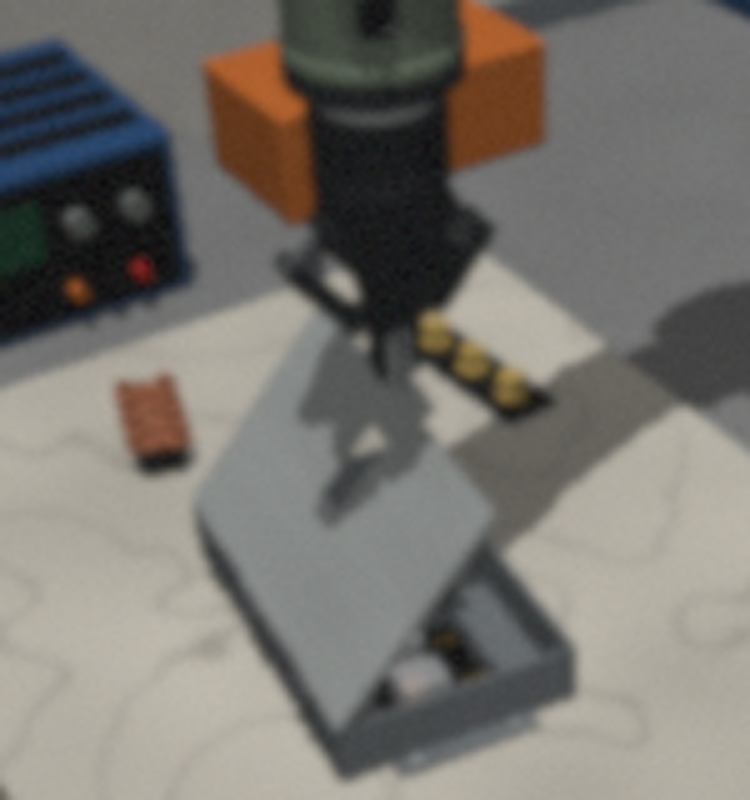

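Call:
{"op": "carry_out", "data": {"series": [[0, 0, 0.028, 0, 0, 0, 255], [0, -0.01, 0.038, 0, 0, 0, 255], [0, -0.02, 0.05, 0, 0, 0, 255], [0, -0.029, 0.063, 0, 0, 0, 255], [0, -0.036, 0.077, 0, 0, 0, 255], [0, -0.042, 0.091, 0, 0, 0, 255], [0, -0.047, 0.106, 0, 0, 0, 255]]}}

```text
clock: 3.02
position: [0.54, -0.0719, 0.1048]
tool_rot: [3.141, 0.0, 1.444]
force: [-0.3, 0.5, 1.2]
grip_width: 0.0001
```

Run:
```python
from h import *
s=telemetry.observe();print(s["position"],s["force"])
p,d=imaging.grab_frame("scene"); crop(p,150,60,300,220,5,"pics/b2.png")
```

```text
[ 0.53999897 -0.07188265  0.10483461] [-0.25079834  0.54394245  1.16221346]
```

View pics/b2.png

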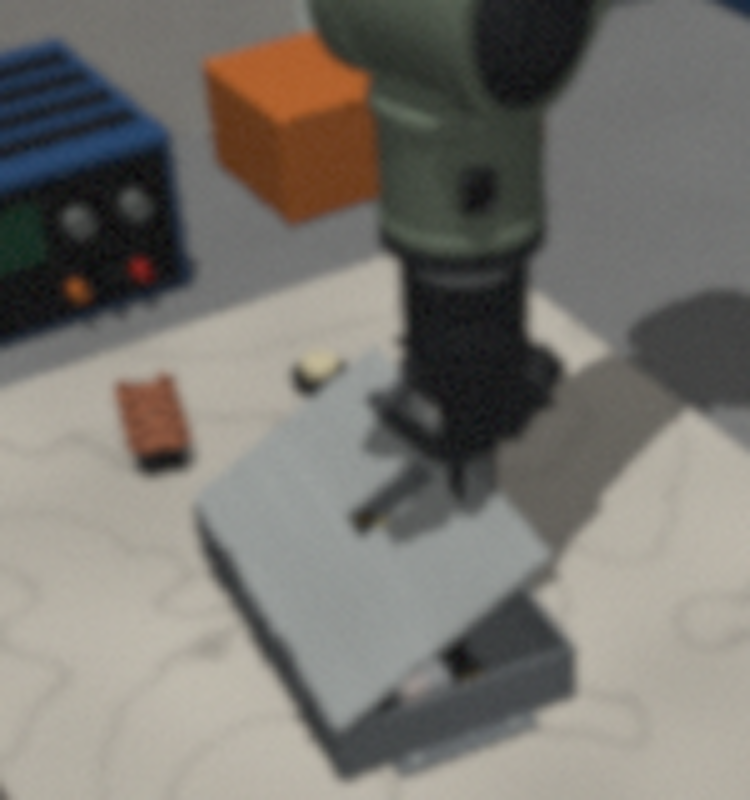

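Call:
{"op": "carry_out", "data": {"series": [[0, -0.002, 0.008, 0, 0, 0, 255], [0, -0.003, 0.016, 0, 0, 0, 255], [0, -0.004, 0.022, 0, 0, 0, 255], [0, -0.005, 0.028, 0, 0, 0, 255], [0, -0.005, 0.032, 0, 0, 0, 255], [0, -0.005, 0.036, 0, 0, 0, 255], [0, -0.005, 0.038, 0, 0, 0, 255], [0, -0.005, 0.039, 0, 0, 0, 255]]}}

```text
clock: 4.08
position: [0.5352, -0.0712, 0.0663]
tool_rot: [-3.142, -0.0, 1.444]
force: [-1.4, 0.8, 0.0]
grip_width: 0.0001
```

Run:
```python
from h import *
s=telemetry.observe();print(s["position"],s["force"],s["clock"])
p,d=imaging.grab_frame("scene"); crop(p,150,60,300,220,5,"pics/b3.png")
P=cloud("scene",d)
# lid heights along the free part
for u in range(196,250,6): print(u,[ (P[v,u]).round(3).tolist() for v in (185,)])
```

```text
[ 0.53524513 -0.07123052  0.06632648] [-1.36725573  0.75109302  0.0162348 ] 4.075
196 [[0.67, -0.186, 0.019]]
202 [[0.672, -0.129, 0.062]]
208 [[0.659, -0.109, 0.07]]
214 [[0.645, -0.093, 0.074]]
220 [[0.632, -0.077, 0.079]]
226 [[0.617, -0.064, 0.081]]
232 [[0.604, -0.048, 0.086]]
238 [[0.59, -0.035, 0.089]]
244 [[0.577, -0.019, 0.094]]
```

View pics/b3.png

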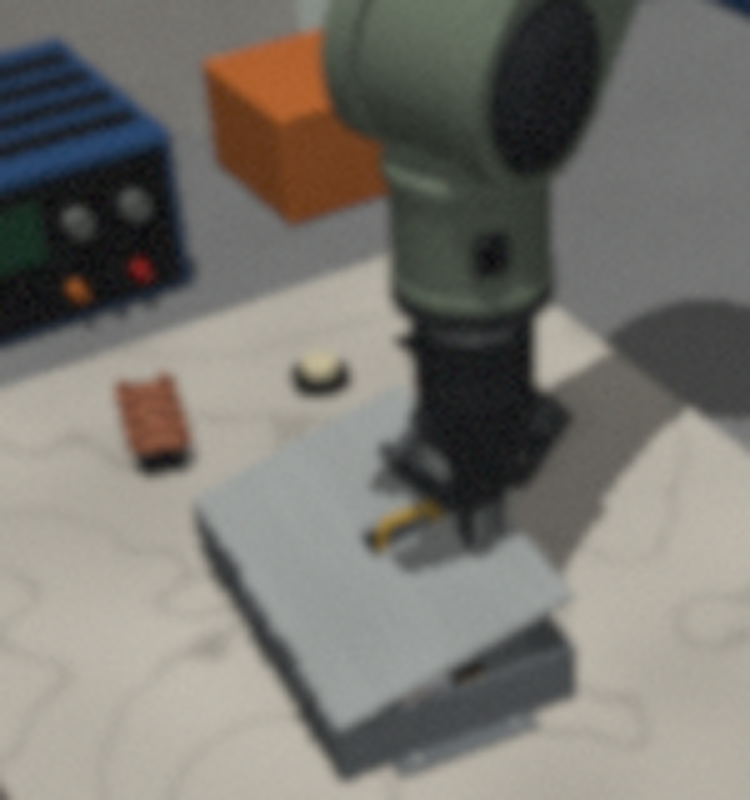

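Run:
```python
from h import *
s=telemetry.observe(); print(proj("scene",[s["position"],lidpt(.172,.132,.067),lidpt(.172,-.132,.067),lidpt(0,.132,.067),lidpt(0,-.132,.067)]), "crop", (proj("scene",[s["position"]])-[150,60])*5)
p,d=imaging.grab_frame("scene"); P=cloud("scene",d)
m=np.zeros(d.shape,bool);cv2.fillConvexPoly(mm:=np.zeros(d.shape,np.uint8),(np.array([[210,490],[350,690],[470,630],[380,560],[350,480]])/5+[150,60]).astype(int),1)
A=P[(mm>0)&(d>0)];c=A.mean(0);n=np.linalg.svd(A-c)[2][2];n*=np.sign(n[2]);print(c,n,np.arccos(n[2]),((A-c)@n).std())
p,d=imaging.grab_frame("top");cv2.imwrite("pics/b4f.png",p);crop(p,250,135,400,255,5,"pics/b4.png")
P=cloud("top",d)
```

```text
[[246.14053726 177.77529697]
 [265.72620429 188.64446938]
 [231.54566767 146.22669185]
 [216.55180334 206.33269158]
 [187.58137255 159.53026184]] crop [[480.70268631 588.87648486]]
[ 0.61476753 -0.12374082  0.08066547] [ 0.19689663 -0.04331914  0.97946678] 0.20299694002428123 0.006491951577922019
```

View pics/b4.png

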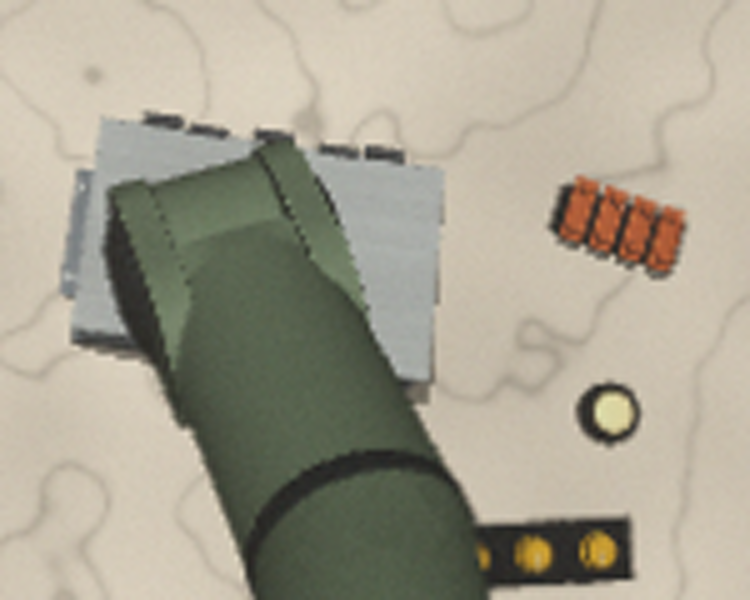

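Run:
```python
from h import *
print((proj("scene",[[.5859,-.0778,.21],[.54,-.0719,.1048],[.5352,-.0712,.0663],[.5352,-.0712,.0963]])-[150,60])*5)
p,d=imaging.grab_frame("scene"); crop(p,215,135,275,195,10,"pics/b5.png")
P=cloud("scene",d)
for v in range(150,182,2): print(v,[P[v,u].round(3).tolist() for u in (238,242,245,248,254)])
print(telemetry.observe()["force"])
```

```text
[[399.24118731 433.56240263]
 [472.69555656 546.31048525]
 [480.73840155 588.86743808]
 [479.70806393 554.2322643 ]]
150 [[0.566, -0.063, 0.198], [0.558, -0.054, 0.201], [0.546, -0.056, 0.194], [0.534, -0.058, 0.188], [0.501, -0.073, 0.165]]
152 [[0.567, -0.063, 0.191], [0.556, -0.057, 0.19], [0.547, -0.055, 0.187], [0.537, -0.054, 0.184], [0.51, -0.061, 0.168]]
154 [[0.515, -0.151, 0.107], [0.556, -0.058, 0.182], [0.546, -0.056, 0.179], [0.536, -0.055, 0.176], [0.512, -0.057, 0.164]]
156 [[0.557, -0.081, 0.161], [0.557, -0.058, 0.175], [0.547, -0.055, 0.172], [0.533, -0.06, 0.163], [0.514, -0.055, 0.158]]
158 [[0.57, -0.061, 0.171], [0.553, -0.063, 0.162], [0.545, -0.059, 0.161], [0.534, -0.058, 0.157], [0.417, -0.197, 0.018]]
160 [[0.569, -0.061, 0.163], [0.555, -0.061, 0.156], [0.545, -0.06, 0.153], [0.534, -0.06, 0.148], [0.425, -0.185, 0.02]]
162 [[0.569, -0.063, 0.154], [0.553, -0.065, 0.145], [0.545, -0.061, 0.144], [0.534, -0.059, 0.141], [0.43, -0.179, 0.017]]
164 [[0.541, -0.111, 0.102], [0.553, -0.065, 0.138], [0.545, -0.061, 0.136], [0.533, -0.062, 0.13], [0.437, -0.168, 
[... 323 characters left out ...]
], [0.533, -0.062, 0.105], [0.519, -0.048, 0.108]]
172 [[0.56, -0.081, 0.097], [0.55, -0.072, 0.098], [0.545, -0.062, 0.102], [0.537, -0.055, 0.103], [0.525, -0.039, 0.109]]
174 [[0.565, -0.073, 0.096], [0.558, -0.06, 0.101], [0.55, -0.054, 0.102], [0.541, -0.05, 0.101], [0.53, -0.031, 0.108]]
176 [[0.57, -0.065, 0.095], [0.562, -0.054, 0.099], [0.553, -0.05, 0.098], [0.548, -0.039, 0.103], [0.535, -0.025, 0.106]]
178 [[0.574, -0.06, 0.092], [0.565, -0.049, 0.096], [0.56, -0.039, 0.101], [0.553, -0.033, 0.101], [0.54, -0.018, 0.105]]
180 [[0.579, -0.052, 0.092], [0.569, -0.043, 0.094], [0.564, -0.034, 0.097], [0.558, -0.025, 0.1], [0.543, -0.013, 0.102]]
[-0.01248659  0.76243901  0.05254946]
```

View pics/b5.png

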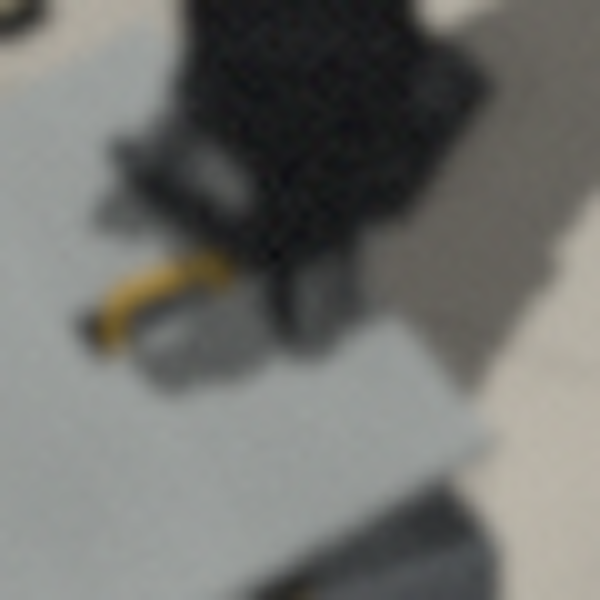

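Run:
```python
from h import *
d=np.load("pics/scene0.npy");P=cloud("scene",d)
print(proj("scene",[[.222,-.584,.191]]))
m=(np.hypot(P[...,0]-.222,P[...,1]+.584)<.09)&(P[...,2]>.13)&(P[...,2]<.5)
for z in np.arange(.15,.4,.01):
    k=m&(abs(P[...,2]-z)<.005)
    if k.sum(): print(round(z,3),k.sum(),P[k].mean(0).round(3))
crop("pics/scene0.png",205,0,285,80,8,"pics/c1.png")
```

```text
[[240.13004441  66.40463781]]
0.25 21 [ 0.226 -0.583  0.25 ]
0.26 22 [ 0.226 -0.579  0.261]
0.27 27 [ 0.228 -0.584  0.27 ]
0.28 20 [ 0.23  -0.587  0.28 ]
0.29 39 [ 0.231 -0.58   0.291]
0.3 60 [ 0.227 -0.575  0.3  ]
0.31 72 [ 0.226 -0.572  0.31 ]
0.32 68 [ 0.23  -0.572  0.32 ]
0.33 66 [ 0.231 -0.571  0.331]
0.34 91 [ 0.23  -0.575  0.34 ]
0.35 42 [ 0.224 -0.569  0.348]
0.36 34 [ 0.236 -0.556  0.361]
0.37 46 [ 0.24  -0.558  0.37 ]
0.38 48 [ 0.239 -0.558  0.38 ]
0.39 54 [ 0.235 -0.557  0.39 ]
```

View pics/c1.png

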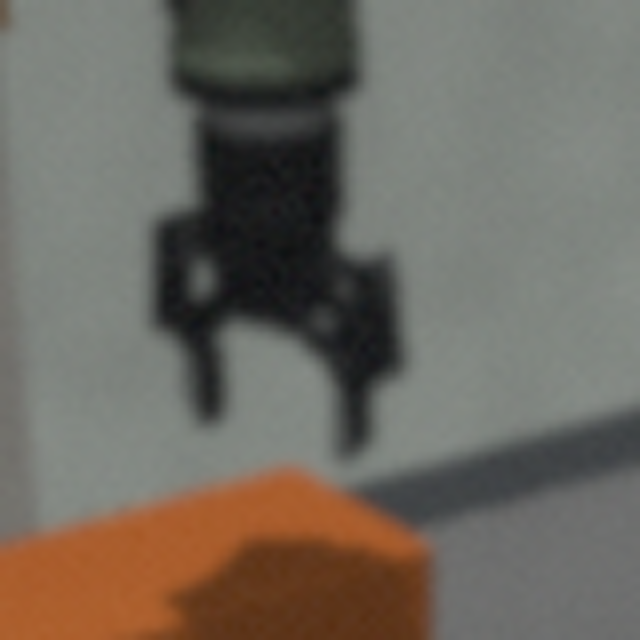

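Call:
{"op": "carry_out", "data": {"series": [[0, -0.001, 0.006, 0, 0, 0, 255], [0, -0.002, 0.012, 0, 0, 0, 255], [0, -0.003, 0.018, 0, 0, 0, 255], [0, -0.003, 0.023, 0, 0, 0, 255], [0, -0.003, 0.028, 0, 0, 0, 255], [0, -0.003, 0.03, 0, 0, 0, 255]]}}

```text
clock: 5.03
position: [0.5321, -0.0708, 0.036]
tool_rot: [-3.141, -0.0, 1.444]
force: [0.2, 0.3, 1.7]
grip_width: 0.0001
```

Run:
```python
from h import *
s=telemetry.observe();print(s["position"],s["force"],s["clock"])
p,d=imaging.grab_frame("scene"); crop(p,175,100,285,220,5,"pics/b6.png")
P=cloud("scene",d)
mm=np.zeros(d.shape,np.uint8)
q=proj("scene",[lidpt(.01,.1,.07),lidpt(.01,-.1,.07),lidpt(.075,-.1,.075),lidpt(.15,.12,.08)])
cv2.fillConvexPoly(mm,q.astype(int),1)
A=P[(mm>0)&(d>0)]
D=(H-A)@Xw; f=np.polyfit(D,A[:,2],1);r=A[:,2]-np.polyval(f,D);k=abs(r)<.005;f=np.polyfit(D[k],A[k,2],1);print(f,len(A),k.sum())
print(np.polyval(f,.14))
```

```text
[ 0.53213703 -0.07081171  0.0360212 ] [0.15029059 0.26165399 1.65496597] 5.025
[0.05798542 0.06641984] 1355 1308
0.07453780202860386
```

View pics/b6.png

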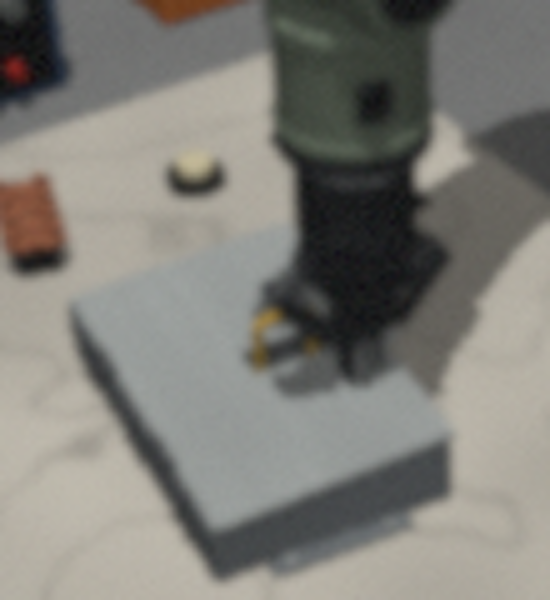

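Call:
{"op": "carry_out", "data": {"series": [[0, 0, 0.003, 0, 0, 0, 255], [0, 0, 0.006, 0, 0, 0, 255], [0, 0, 0.008, 0, 0, 0, 255], [0, 0, 0.008, 0, 0, 0, 255]]}}

```text
clock: 5.58
position: [0.5322, -0.0708, 0.0283]
tool_rot: [-3.141, -0.0, 1.444]
force: [0.3, -0.0, 0.4]
grip_width: -0.0004
```

```bash
cat >> h.py <<'E'
def lidfit():
    p,d=imaging.grab_frame("scene")
    P=cloud("scene",d)
    mm=np.zeros(d.shape,np.uint8)
    q=proj("scene",[lidpt(.01,.1,.07),lidpt(.01,-.1,.07),lidpt(.075,-.1,.075),lidpt(.15,.12,.08)])
    cv2.fillConvexPoly(mm,q.astype(int),1)
    A=P[(mm>0)&(d>0)]
    D=(H-A)@Xw; f=np.polyfit(D,A[:,2],1);r=A[:,2]-np.polyval(f,D);k=abs(r)<.005;f=np.polyfit(D[k],A[k,2],1);print("lidfit",f)
    return p,d
E
python3 - <<'E'
from h import *
s=telemetry.observe();print(s["position"],s["force"],s["clock"]);lidfit()
E
```

```text
[ 0.53223828 -0.07080738  0.02827027] [ 0.3172432  -0.03949164  0.40403465] 5.575
lidfit [0.00264937 0.06644154]
```

Call:
{"op": "carry_out", "data": {"series": [[0, 0, 0.001, 0, 0, 0, 255], [0, 0, 0.002, 0, 0, 0, 255]]}}

```text
clock: 5.88
position: [0.5325, -0.0709, 0.027]
tool_rot: [3.141, 0.0, 1.444]
force: [-7.4, 0.8, 28.8]
grip_width: 0.0001
```

Run:
```python
from h import *
s=telemetry.observe();print(s["position"],s["force"],s["clock"]);lidfit()
```

```text
[ 0.53247395 -0.07090283  0.02699578] [-7.39948666  0.79457334 28.84253004] 5.875
lidfit [-0.00184649  0.06628572]
```

Call:
{"op": "carry_out", "data": {"series": [[0, 0, -0.05, 0, 0, 0, 255], [0, 0, -0.1, 0, 0, 0, 200], [0.04, -0.011, -0.14, 0, 0, -0.18, 100], [0.08, -0.022, -0.14, 0, 0, -0.36, 0], [0.12, -0.033, -0.14, 0, 0, -0.54, 0], [0.16, -0.044, -0.14, 0, 0, -0.72, 0], [0.2, -0.055, -0.14, 0, 0, -0.9, 0], [0.24, -0.066, -0.14, 0, 0, -1.08, 0], [0.28, -0.077, -0.14, 0, 0, -1.26, 0], [0.321, -0.0876, -0.14, 0, 0, -1.44, 0]]}}

```text
clock: 7.18
position: [0.4858, 0.2598, 0.1665]
tool_rot: [-3.142, 0.0, 2.889]
force: [0.5, -0.8, 0.4]
grip_width: 0.0853
```

Run:
```python
from h import *
s=telemetry.observe();print(s["position"],s["tool_rot"],s["qpos"],s["clock"]);
p,d=lidfit(); np.save("pics/d_scene.npy",d); cv2.imwrite("pics/d_scene.png",p); crop(p,175,100,285,220,6,"pics/d1.png")
p,d=imaging.grab_frame("top"); np.save("pics/d_top.npy",d); cv2.imwrite("pics/d_top.png",p);crop(p,255,150,355,225,7,"pics/d2.png")
rows([[.486,.2587,.1666,3.919],[.486,.2587,.02,3.919]])
```

```text
[0.48582582 0.25977058 0.16645479] [-3.14156459e+00  2.94263062e-04  2.88923538e+00] [ 0.01541698  0.56040017 -0.86747384  1.79290047  0.49559555  1.02165371
  0.27405283] 7.175
lidfit [-0.00171573  0.06633158]
[-0.0025, -0.004, -0.0, 0.003, 0.0, -1.025] [0.486, 0.2587, 0.1666, 3.919]
[-0.0027, -0.0044, 0.1466, 0.003, 0.0, -1.025] [0.486, 0.2587, 0.02, 3.919]
```

View pics/d1.png

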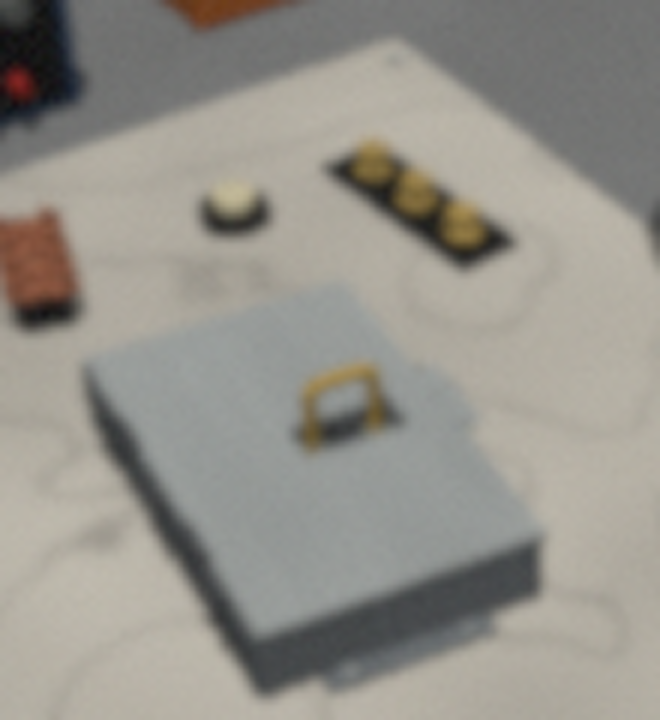

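View pics/d2.png

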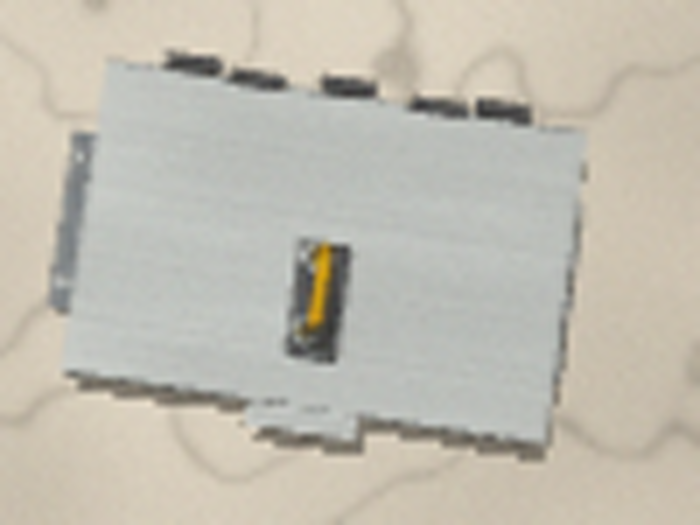

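Run:
```python
from h import *
p=cv2.imread("pics/d_top.png");hsv=cv2.cvtColor(p,cv2.COLOR_BGR2HSV)
m=np.zeros(p.shape[:2],bool);m[180:205,290:310]=True
y=m&(hsv[...,0]>14)&(hsv[...,0]<32)&(hsv[...,1]>130)
v,u=np.nonzero(y);w=hsv[v,u,1].astype(float)
Q=ray("top",np.c_[u,v],.109);q=Q-H
print("top: d",np.sort(-(q@Xw))[[0,-1]],"Y",(q@Yw).mean(),"n",len(u), "c",Q.mean(0))
c=Q.mean(0);print(np.linalg.svd((Q-c)[:,:2])[2][0])
# lid outline via depth
d=np.load("pics/d_top.npy");P=cloud("top",d)
m=(abs(P[...,2]-.0665)<.012)&(np.hypot(P[...,0]-.58,P[...,1]+.13)<.2)
n,l,st,ce=cv2.connectedComponentsWithStats(m.astype(np.uint8));i=1+np.argmax(st[1:,4]);v,u=np.nonzero(l==i)
Q=ray("top",np.c_[u,v],.067);
r=cv2.minAreaRect(np.float32(Q[:,:2]*1000));print(r)
q=Q-H;print("Y range",np.percentile(q@Yw,[.5,99.5]),"d",np.percentile(-(q@Xw),[.5,99.5]))
# scene: yellow
p=cv2.imread("pics/d_scene.png");hsv=cv2.cvtColor(p,cv2.COLOR_BGR2HSV)
m=np.zeros(p.shape[:2],bool);m[158:178,222:245]=True
y=m&(hsv[...,0]>12)&(hsv[...,0]<32)&(hsv[...,1]>100)
v,u=np.nonzero(y);print(len(u));
S=np.load("pics/d_scene.npy");P=cloud("scene",S)
A=P[v,u];q=A-H
for k in range(len(u)): print(u[k],v[k],"d %.3f Y %.3f z %.3f"%(-(q[k]@Xw),q[k]@Yw,A[k,2]))
```

```text
top: d [0.09178731 0.1329028 ] Y 0.004203390585219412 n 26 c [ 0.55628611 -0.12365011  0.109     ]
[-0.99555882  0.09414155]
((578.065673828125, -131.3112030029297), (265.2337646484375, 194.4812469482422), 82.84022521972656)
Y range [-0.13190892  0.1305242 ] d [-0.00440782  0.18376724]
26
234 161 d 0.121 Y 0.003 z 0.109
235 161 d 0.124 Y 0.005 z 0.109
231 162 d 0.110 Y 0.004 z 0.110
232 162 d 0.114 Y 0.004 z 0.108
233 162 d 0.116 Y 0.007 z 0.110
234 162 d 0.120 Y 0.005 z 0.107
235 162 d 0.123 Y 0.008 z 0.108
236 162 d 0.126 Y 0.009 z 0.108
228 163 d 0.099 Y 0.003 z 0.109
229 163 d 0.101 Y 0.007 z 0.111
230 163 d 0.106 Y 0.005 z 0.107
227 164 d 0.095 Y 0.004 z 0.107
228 164 d 0.097 Y 0.007 z 0.108
226 165 d 0.090 Y 0.008 z 0.107
237 167 d 0.130 Y 0.006 z 0.082
237 168 d 0.129 Y 0.008 z 0.080
238 168 d 0.162 Y -0.060 z 0.018
236 169 d 0.125 Y 0.007 z 0.076
237 169 d 0.130 Y 0.006 z 0.073
238 169 d 0.141 Y -0.012 z 0.056
237 170 d 0.128 Y 0.008 z 0.071
226 171 d 0.088 Y 0.008 z 0.082
227 171 d 0.093 Y 0.005 z 0.079
226 172 d 0.089 Y 0.005 z 0.076
227 172 d 0.092 Y 0.007 z 0.076
226 173 d 0.088 Y 0.006 z 0.073
```

Call:
{"op": "carry_out", "data": {"series": [[-0.001, -0.002, 0.0, 0, 0, -0.18, 0], [-0.003, -0.004, 0.02, 0, 0, -0.36, 0], [-0.003, -0.004, 0.04, 0, 0, -0.54, 0], [-0.003, -0.004, 0.06, 0, 0, -0.72, 0], [-0.003, -0.004, 0.08, 0, 0, -0.9, 0], [-0.003, -0.004, 0.1, 0, 0, -1.025, 0], [-0.003, -0.004, 0.1, 0, 0, -1.025, 0]]}}

```text
clock: 8.15
position: [0.4873, 0.2533, 0.0653]
tool_rot: [3.141, -0.002, -2.376]
force: [-0.4, 0.0, -0.2]
grip_width: 0.0852
```

Run:
```python
from h import *
s=telemetry.observe();print(s["position"],s["tool_rot"],s["clock"],s["force"]);
p,d=imaging.grab_frame("scene");np.save("pics/e.npy",d);crop(p,270,170,370,290,6,"pics/e1.png")
rows([[.486,.2587,.06,3.919],[.486,.2587,-.019,3.919]])
print((proj("scene",[[.486,.2587,.1052],[.486,.2587,.029],[.486+.0155*2.8,.2587+.0153*2.8,.029]])-[270,170])*6)
```

```text
[0.48730237 0.25326796 0.06529123] [ 3.14053723e+00 -2.13035777e-03 -2.37582483e+00] 8.15 [-0.39152816  0.04789297 -0.23592188]
[-0.0022, 0.0048, 0.0063, 0.001, -0.001, -0.014] [0.486, 0.2587, 0.06, 3.919]
[-0.0022, 0.0047, 0.0853, 0.001, -0.001, -0.014] [0.486, 0.2587, -0.019, 3.919]
[[340.29997349 325.30514637]
 [318.49792365 429.50169222]
 [312.39321785 530.50013618]]
```

View pics/e1.png

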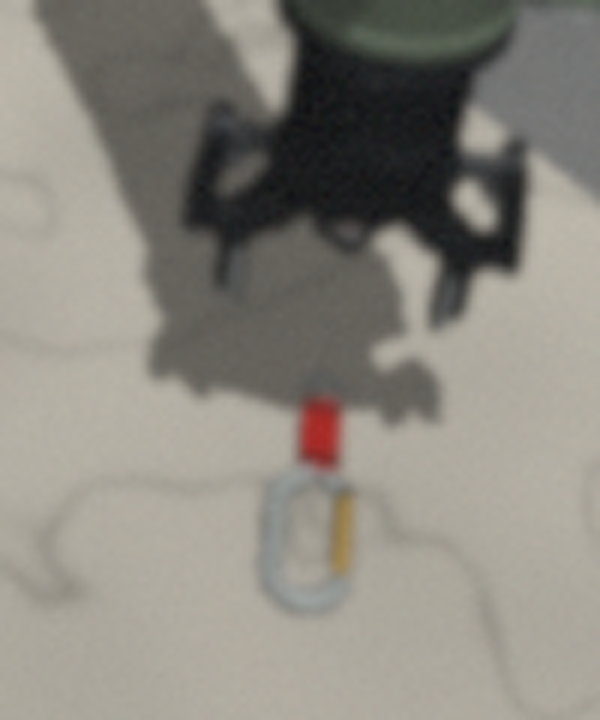

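Call:
{"op": "carry_out", "data": {"series": [[-0.002, 0.0045, 0.03, 0, 0, -0.012, 0], [-0.002, 0.0045, 0.055, 0, 0, -0.012, 0], [-0.002, 0.0045, 0.07, 0, 0, -0.012, 0], [-0.002, 0.0045, 0.078, 0, 0, -0.012, 0], [-0.002, 0.0045, 0.078, 0, 0, -0.012, 0]]}}

```text
clock: 8.82
position: [0.4864, 0.2588, -0.0113]
tool_rot: [-3.142, 0.0, -2.363]
force: [0.3, 0.1, -0.8]
grip_width: 0.0856
```

Run:
```python
from h import *
s=telemetry.observe();print(s["position"],s["tool_rot"],s["clock"],s["force"]);
p,d=imaging.grab_frame("scene");np.save("pics/e.npy",d);crop(p,270,190,370,290,6,"pics/e2.png")
p,d=imaging.grab_frame("top");crop(p,150,160,240,250,6,"pics/e3.png")
```

```text
[ 0.48635319  0.25875713 -0.01132507] [-3.14155442e+00  1.60160211e-04 -2.36318559e+00] 8.825 [ 0.26140829  0.10015108 -0.75492335]
```

View pics/e2.png

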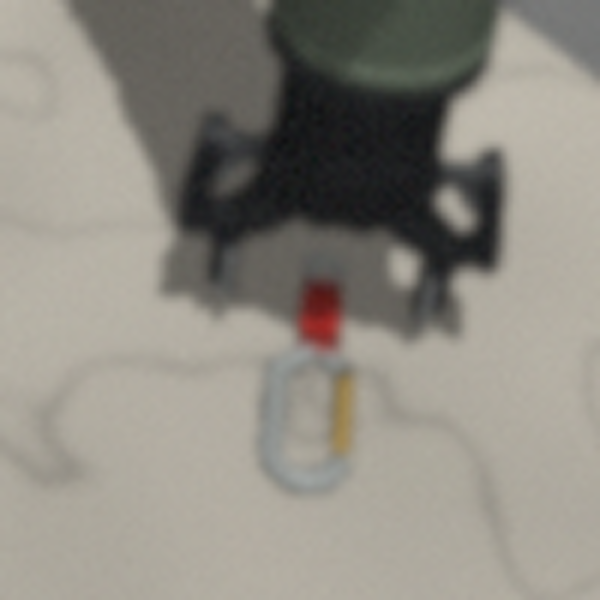

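Call:
{"op": "carry_out", "data": {"series": [[0, 0, 0.004, 0, 0, 0, 0], [0, 0, 0.007, 0, 0, 0, 150], [0, 0, 0.007, 0, 0, 0, 170], [0, 0, 0.007, 0, 0, 0, 255], [0, 0, 0.007, 0, 0, 0, 255], [0, 0, 0.007, 0, 0, 0, 255]], "force": 70}}

```text
clock: 9.68
position: [0.4863, 0.2587, -0.0182]
tool_rot: [-3.141, 0.0, -2.362]
force: [-1.2, -2.1, 6.8]
grip_width: 0.0176
```

Run:
```python
from h import *
s=telemetry.observe();print(s["position"],s["tool_rot"],s["clock"],s["force"],s["grip_width"]);
p,d=imaging.grab_frame("scene");crop(p,270,190,370,290,6,"pics/e4.png")
```

```text
[ 0.48629535  0.2587076  -0.01820863] [-3.14133314e+00  2.14163824e-04 -2.36245388e+00] 9.675 [-1.19785487 -2.11663774  6.82803059] 0.01762596745431161
```

View pics/e4.png

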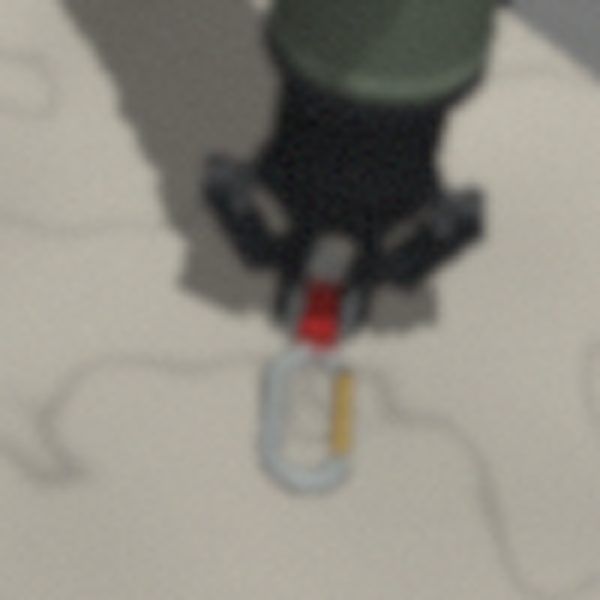

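Call:
{"op": "carry_out", "data": {"series": [[0, 0, -0.02, 0, 0, 0, 255], [0, 0, -0.06, 0, 0, 0, 255], [0, 0, -0.11, 0, 0, 0, 255], [0.01, -0.012, -0.15, 0, 0, 0.17, 255], [0.03, -0.037, -0.17, 0, 0, 0.34, 255], [0.05, -0.062, -0.17, 0, 0, 0.51, 255], [0.07, -0.086, -0.17, 0, 0, 0.68, 255], [0.09, -0.111, -0.17, 0, 0, 0.85, 255], [0.11, -0.136, -0.17, 0, 0, 1.02, 255], [0.13, -0.16, -0.17, 0, 0, 1.19, 255]]}}

```text
clock: 10.98
position: [0.506, 0.0527, 0.1525]
tool_rot: [3.141, 0.001, 2.726]
force: [0.0, -0.0, -3.2]
grip_width: 0.0175
```

Run:
```python
from h import *
s=telemetry.observe();print(s["position"],s["tool_rot"],s["clock"],s["force"],s["grip_width"],s["qpos"]);
rows([[.5162,-.0492,.15,1.445],[.5162,-.0492,.1,1.445]])
p,d=imaging.grab_frame("scene");crop(p,210,80,350,220,5,"pics/f1.png")
```

```text
[0.50601266 0.05272283 0.1525313 ] [3.14106304e+00 5.15390901e-04 2.72561864e+00] 10.975 [ 0.0178519  -0.03946364 -3.15109804] 0.017486009163668773 [ 0.40784908  0.50203651 -0.84102198  1.91302426  0.46345835  0.93108061
  0.49773197]
[-0.0505, -0.0891, 0.0025, 0.001, 0.0, 1.281] [0.5162, -0.0492, 0.15, 1.445]
[-0.0505, -0.0891, 0.0525, 0.001, 0.0, 1.281] [0.5162, -0.0492, 0.1, 1.445]
```

View pics/f1.png

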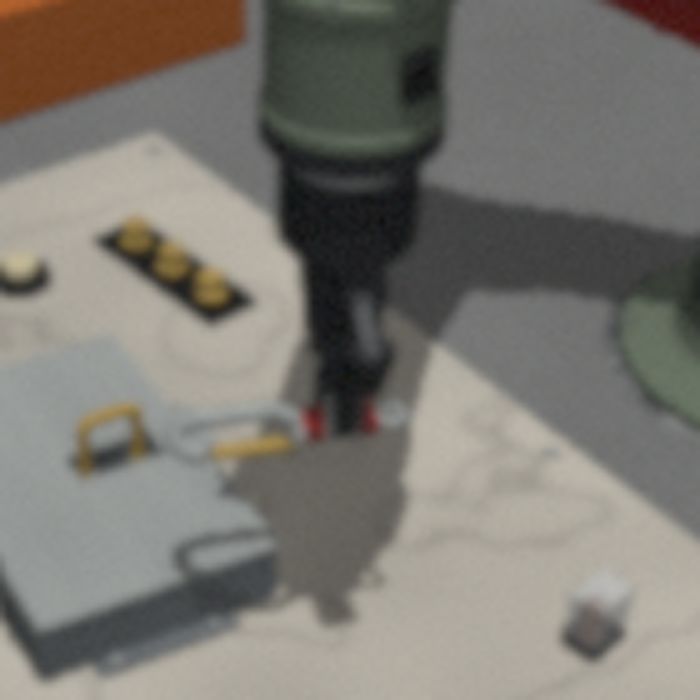

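Call:
{"op": "carry_out", "data": {"series": [[-0.006, -0.01, 0.0, 0, 0, 0.18, 255], [-0.013, -0.022, 0.0, 0, 0, 0.36, 255], [-0.02, -0.034, 0.0, 0, 0, 0.54, 255], [-0.027, -0.047, 0.0, 0, 0, 0.72, 255], [-0.034, -0.06, 0.0, 0, 0, 0.9, 255], [-0.041, -0.073, 0.0, 0, 0, 1.08, 255], [-0.048, -0.085, 0.0, 0, 0, 1.24, 255], [-0.05, -0.089, 0.0, 0, 0, 1.284, 255], [-0.05, -0.089, 0.0, 0, 0, 1.284, 255], [-0.05, -0.089, 0.0, 0, 0, 1.284, 255]]}}

```text
clock: 12.28
position: [0.5164, -0.0473, 0.1516]
tool_rot: [3.142, -0.0, 1.45]
force: [-0.3, -0.6, -2.8]
grip_width: 0.0175
```

Run:
```python
from h import *
s=telemetry.observe();print(s["position"],s["tool_rot"],s["clock"],s["force"],s["grip_width"],s["qpos"]);
rows([[.5162,-.0492,.1,1.445],[.5162,-.0492,.033,1.445]])
p,d=imaging.grab_frame("scene");cv2.imwrite("pics/f2f.png",p);np.save("pics/f2.npy",d);crop(p,190,80,310,200,6,"pics/f2.png")
```

```text
[ 0.51640421 -0.04734894  0.15156658] [ 3.14155147e+00 -4.62024590e-04  1.44997292e+00] 12.275 [-0.29045709 -0.61994223 -2.7501086 ] 0.017475528948581225 [ 0.36765496  0.44315338 -0.51334507  1.90014857  0.27883661  0.86872206
 -0.40702467]
[-0.0019, 0.0, 0.0516, 0.0, -0.0, 0.005] [0.5162, -0.0492, 0.1, 1.445]
[-0.0019, 0.0, 0.1186, 0.0, -0.0, 0.005] [0.5162, -0.0492, 0.033, 1.445]
```

View pics/f2.png

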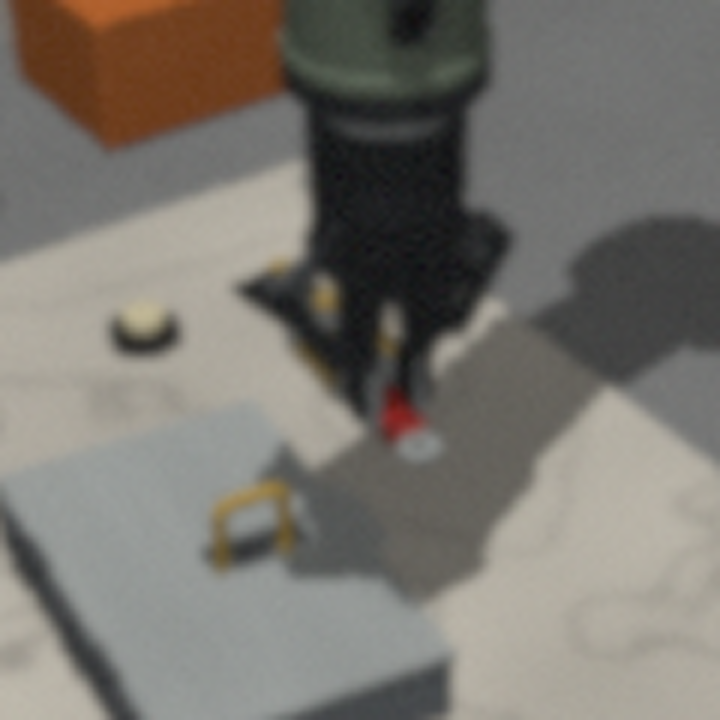

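Call:
{"op": "carry_out", "data": {"series": [[-0.002, 0, 0.03, 0, 0, 0.005, 255], [-0.002, 0, 0.06, 0, 0, 0.005, 255], [-0.002, 0, 0.085, 0, 0, 0.005, 255], [-0.002, 0, 0.1, 0, 0, 0.005, 255], [-0.002, 0, 0.11, 0, 0, 0.005, 255], [-0.002, 0, 0.11, 0, 0, 0.005, 255]]}}

```text
clock: 13.08
position: [0.5161, -0.0499, 0.0413]
tool_rot: [-3.141, -0.0, 1.442]
force: [0.2, -0.3, -2.6]
grip_width: 0.0173
```

Run:
```python
from h import *
s=telemetry.observe();print(s["position"],s["tool_rot"],s["clock"],s["force"],s["grip_width"]);
p,d=imaging.grab_frame("scene");cv2.imwrite("pics/g1f.png",p);np.save("pics/g1.npy",d);crop(p,190,90,300,200,7,"pics/g1.png")
p,d=imaging.grab_frame("top");cv2.imwrite("pics/g2f.png",p);np.save("pics/g2.npy",d);crop(p,250,140,350,240,7,"pics/g2.png")
```

```text
[ 0.51614327 -0.04993608  0.04126356] [-3.14117807e+00 -6.11780232e-05  1.44222762e+00] 13.075 [ 0.18379855 -0.25127467 -2.63834798] 0.017319902406837697
```

View pics/g1.png

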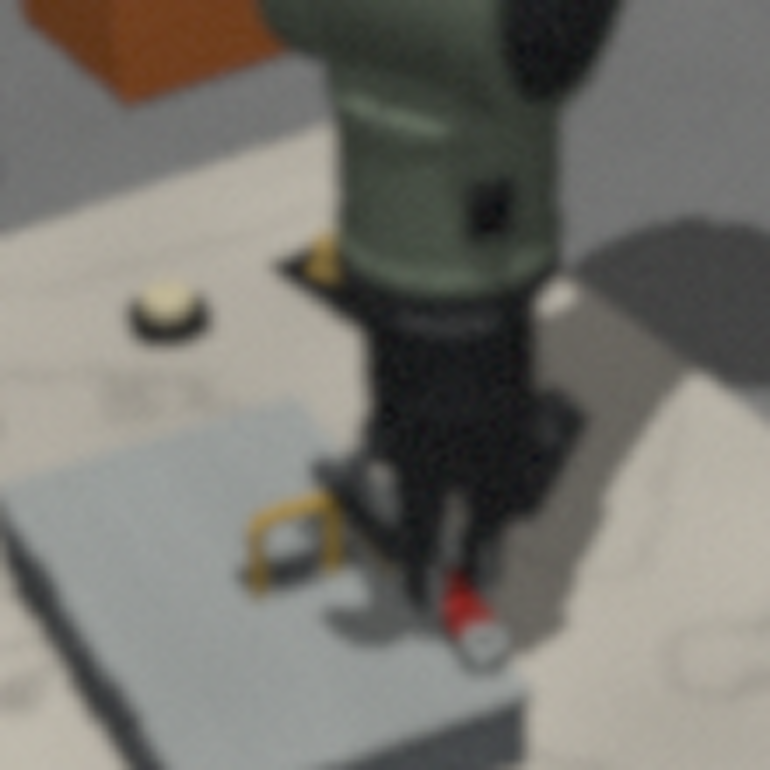

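View pics/g2.png

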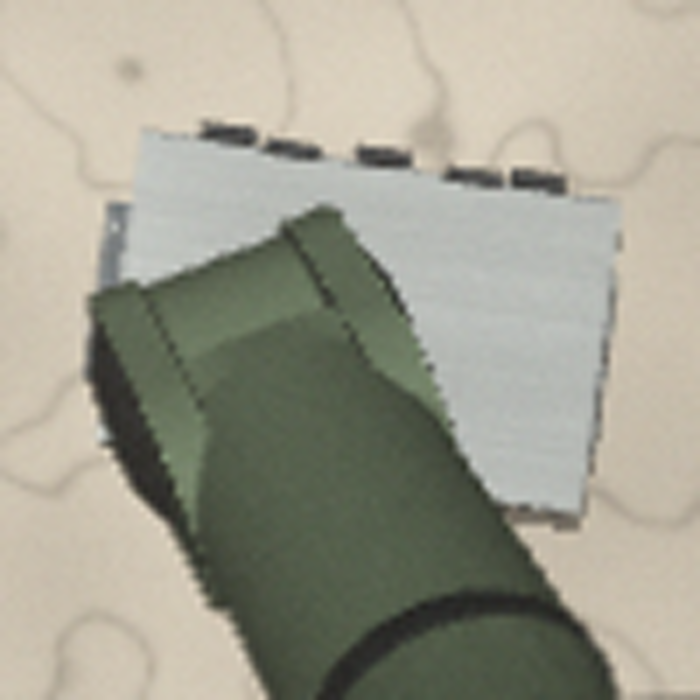

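```bash
cat >> h.py <<'E'
def hookframe(pos,yaw): # tool yaw -> hook pose guess
    hx=-np.array([np.cos(yaw),np.sin(yaw),0]);hy=np.array([-hx[1],hx[0],0]);return hx,hy
E
python3 - <<'E'
from h import *
s=telemetry.observe();pos=s["position"];hx,hy=hookframe(pos,s["tool_rot"][2])
p=cv2.imread("pics/g1f.png");P=cloud("scene",np.load("pics/g1.npy"));hsv=cv2.cvtColor(p,cv2.COLOR_BGR2HSV)
m=np.zeros(p.shape[:2],bool);m[165:190,245:268]=True
red=m&((hsv[...,0]<8)|(hsv[...,0]>172))&(hsv[...,1]>110)
q=P[red]-pos
a=np.c_[q@hx,q@hy,P[red][:,2]]*1000
print(a.round(0).tolist()); 
# model check: grip tail end edges
zt=pos[2]+.0472+.002; 
for x,y,z in ((-22,-10,11),(-22,10,11),(-22,10,0),(22,10,11)):
    print((x,y,z),(proj("scene",[np.r_[(pos+hx*x/1000+hy*y/1000)[:2],pos[2]+.0362+.0128-.0128+.0+z/1000]])-[190,90])*7)
L=H-.13*Xw+.004*Yw-pos
print("leg in hook frame",L@hx*1000,L@hy*1000)
E
```

```text
[[10.0, -4.0, 88.0], [7.0, -6.0, 90.0], [0.0, -7.0, 94.0], [6.0, -2.0, 87.0], [6.0, -6.0, 86.0], [-1.0, -6.0, 91.0], [-1.0, 1.0, 90.0], [0.0, -3.0, 87.0], [-1.0, -6.0, 87.0], [-7.0, -7.0, 91.0], [-1.0, 2.0, 86.0], [-2.0, -1.0, 85.0], [-4.0, -4.0, 85.0], [-8.0, -6.0, 88.0], [-13.0, -7.0, 92.0], [-7.0, 8.0, 88.0], [-11.0, 7.0, 91.0], [-11.0, 3.0, 89.0], [-10.0, -1.0, 87.0], [-13.0, -4.0, 88.0], [-12.0, -7.0, 86.0], [-15.0, 8.0, 90.0], [-13.0, 4.0, 87.0], [-15.0, 1.0, 87.0], [-19.0, -0.0, 89.0], [-17.0, -5.0, 86.0], [52.0, -45.0, 18.0], [-17.0, 10.0, 88.0], [-19.0, 7.0, 88.0], [-22.0, 5.0, 90.0], [-20.0, 0.0, 87.0], [-21.0, 12.0, 88.0], [-24.0, 10.0, 89.0]]
(-22, -10, 11) [[490.6902842  607.29830604]]
(-22, 10, 11) [[452.47937319 620.36484435]]
(-22, 10, 0) [[452.61323296 638.26040855]]
(22, 10, 11) [[409.90923956 566.51387969]]
leg in hook frame 68.18427136655511 31.651091150296295
```

Call:
{"op": "carry_out", "data": {"series": [[0, 0, 0.004, 0, 0, 0, 255], [0, 0, 0.008, 0, 0, 0, 255], [0, 0.004, 0.008, 0, 0, 0, 255], [0, 0.007, 0.008, 0, 0, 0, 255], [0, 0.007, 0.008, 0, 0, 0, 255]]}}

```text
clock: 13.8
position: [0.5233, -0.0509, 0.0334]
tool_rot: [-3.142, -0.0, 1.442]
force: [-0.6, 0.1, -2.5]
grip_width: 0.0177
```

```bash
cat > st.py <<'E'
from h import *
s=telemetry.observe();pos=s["position"];hx,hy=hookframe(pos,s["tool_rot"][2]);L=H-.13*Xw+.004*Yw-pos;f=s["force"]
print("t",s["clock"],"z",pos[2].round(4),"rot",s["tool_rot"].round(4),"leg",(L@hx*1000).round(2),(L@hy*1000).round(2),"F hx,hy,z",(f@hx).round(2),(f@hy).round(2),f[2].round(2),"M",s["moment"].round(2),"w",s["grip_width"].round(4))
E
python3 st.py
```

```text
Traceback (most recent call last):
  File "st.py", line 3, in <module>
    print("t",s["clock"],"z",pos[2].round(4),"rot",s["tool_rot"].round(4),"leg",(L@hx*1000).round(2),(L@hy*1000).round(2),"F hx,hy,z",(f@hx).round(2),(f@hy).round(2),f[2].round(2),"M",s["moment"].round(2),"w",s["grip_width"].round(4))
                                                                                                                                                                                                                 ^^^^^^^^^^^^^^^^^^^^^
AttributeError: 'float' object has no attribute 'round'
```

Call:
{"op": "carry_out", "data": {"series": [[0, 0.003, 0, 0, 0, 0, 255], [0, 0.006, 0, 0, 0, 0, 255], [0, 0.008, 0, 0, 0, 0, 255]]}}

```text
clock: 14.18
position: [0.5311, -0.0519, 0.0333]
tool_rot: [-3.141, -0.0, 1.442]
force: [-3.7, 1.7, -2.3]
grip_width: 0.0174
```

```bash
sed -i 's/s\["grip_width"\].round(4)/round(s["grip_width"],4)/' st.py; python3 st.py
```

```text
t 14.175 z 0.0333 rot [-3.1411e+00 -1.0000e-04  1.4418e+00] leg 68.14 17.09 F hx,hy,z -1.25 -3.87 -2.31 M [ 0.49  0.7  -0.19] w 0.0174
```

Call:
{"op": "carry_out", "data": {"series": [[0, 0.002, 0, 0, 0, 0, 255], [0, 0.004, 0, 0, 0, 0, 255], [0, 0.006, 0, 0, 0, 0, 255]]}}

```text
clock: 14.55
position: [0.5368, -0.0531, 0.0333]
tool_rot: [-3.141, 0.0, 1.441]
force: [-4.2, -0.6, -2.3]
grip_width: 0.0176
```

```bash
python3 st.py
```

```text
t 14.55 z 0.0333 rot [-3.1410e+00  4.0000e-04  1.4415e+00] leg 67.73 11.24 F hx,hy,z 1.1 -4.1 -2.33 M [ 0.09  1.04 -0.33] w 0.0176
```

Call:
{"op": "carry_out", "data": {"series": [[0, 0.002, 0, 0, 0, 0, 255], [0, 0.004, 0, 0, 0, 0, 255], [0, 0.006, 0, 0, 0, 0, 255]]}}

```text
clock: 14.92
position: [0.5428, -0.0536, 0.0333]
tool_rot: [-3.141, 0.0, 1.442]
force: [-5.5, 1.1, -2.1]
grip_width: 0.0175
```

```bash
python3 st.py
```

```text
t 14.925 z 0.0333 rot [-3.1411  0.      1.4416] leg 68.02 5.2 F hx,hy,z -0.34 -5.64 -2.15 M [ 0.26  1.23 -0.37] w 0.0175
```

Call:
{"op": "carry_out", "data": {"series": [[0, 0.002, 0, 0, 0, 0, 255], [0, 0.0035, 0, 0, 0, 0, 255], [0, 0.0035, 0, 0, 0, 0, 255]]}}

```text
clock: 15.3
position: [0.5464, -0.0537, 0.0333]
tool_rot: [-3.141, -0.0, 1.442]
force: [-5.0, 2.0, -2.6]
grip_width: 0.0176
```

```bash
python3 st.py
```

```text
t 15.3 z 0.0333 rot [-3.1413e+00 -3.0000e-04  1.4419e+00] leg 68.34 1.6 F hx,hy,z -1.35 -5.26 -2.64 M [ 0.58  1.08 -0.34] w 0.0176
```

Call:
{"op": "carry_out", "data": {"series": [[0.003, 0.0005, 0, 0, 0, 0, 255], [0.006, 0.001, 0, 0, 0, 0, 255], [0.009, 0.0015, 0, 0, 0, 0, 255], [0.012, 0.0025, 0, 0, 0, 0, 255]]}}

```text
clock: 15.8
position: [0.5512, -0.0424, 0.0336]
tool_rot: [3.14, 0.0, 1.442]
force: [0.7, 0.8, -1.9]
grip_width: 0.0174
```

```bash
python3 st.py
```

```text
t 15.8 z 0.0336 rot [3.1404 0.     1.442 ] leg 80.17 -1.7 F hx,hy,z -0.92 0.56 -1.85 M [ 0.09 -0.03  0.06] w 0.0174
```

Call:
{"op": "carry_out", "data": {"series": [[0.002, 0, 0, 0, 0, 0, 255], [0.0035, 0, 0, 0, 0, 0, 255], [0.0035, 0, 0, 0, 0, 0, 255]]}}

```text
clock: 16.18
position: [0.551, -0.0389, 0.0334]
tool_rot: [3.142, 0.0, 1.442]
force: [0.8, 0.6, -2.2]
grip_width: 0.0172
```

```bash
python3 st.py
```

```text
t 16.175 z 0.0334 rot [3.1415 0.     1.4418] leg 83.58 -0.99 F hx,hy,z -0.7 0.69 -2.18 M [ 0.08 -0.01  0.01] w 0.0172
```

Call:
{"op": "carry_out", "data": {"series": [[0.0008, 0, 0, 0, 0, 0, 255], [0.0015, 0, 0, 0, 0, 0, 255]]}}

```text
clock: 16.42
position: [0.551, -0.0381, 0.0334]
tool_rot: [-3.141, 0.001, 1.441]
force: [-0.2, -6.2, -2.4]
grip_width: 0.0179
```

```bash
python3 st.py
```

```text
t 16.425 z 0.0334 rot [-3.1414e+00  7.0000e-04  1.4414e+00] leg 84.44 -0.86 F hx,hy,z 6.15 0.65 -2.45 M [-1.12  0.06  0.05] w 0.0179
```

Call:
{"op": "carry_out", "data": {"series": [[0.0003, 0, 0, 0, 0, 0, 255], [0.0003, 0, 0, 0, 0, 0, 255]]}}

```text
clock: 16.68
position: [0.551, -0.0381, 0.0333]
tool_rot: [-3.141, 0.001, 1.441]
force: [-0.8, -5.8, -2.8]
grip_width: 0.0179
```

```bash
python3 st.py
```

```text
t 16.675 z 0.0333 rot [-3.1414e+00  1.0000e-03  1.4411e+00] leg 84.44 -0.85 F hx,hy,z 5.84 -0.03 -2.78 M [-1.16  0.    0.09] w 0.0179
```

Call:
{"op": "carry_out", "data": {"series": [[0.0005, 0, 0, 0, 0, 0, 255], [0.0005, 0, 0, 0, 0, 0, 255]]}}

```text
clock: 16.92
position: [0.551, -0.038, 0.0333]
tool_rot: [-3.141, 0.001, 1.441]
force: [0.0, -7.3, -2.0]
grip_width: 0.0173
```

```bash
python3 st.py
```

```text
t 16.925 z 0.0333 rot [-3.1412e+00  1.4000e-03  1.4408e+00] leg 84.54 -0.77 F hx,hy,z 7.23 0.96 -2.05 M [-1.6   0.02  0.04] w 0.0173
```

Call:
{"op": "carry_out", "data": {"series": [[0.0005, 0, 0, 0, 0, 0, 255], [0.001, 0, 0, 0, 0, 0, 255], [0.001, 0, 0, 0, 0, 0, 255]]}}

```text
clock: 17.3
position: [0.5509, -0.0378, 0.0333]
tool_rot: [-3.141, 0.002, 1.44]
force: [-0.0, -11.3, -2.6]
grip_width: 0.0176
```

```bash
python3 st.py
```

```text
t 17.3 z 0.0333 rot [-3.1409e+00  2.5000e-03  1.4403e+00] leg 84.65 -0.64 F hx,hy,z 11.24 1.45 -2.57 M [-2.51  0.14  0.11] w 0.0176
```

Call:
{"op": "carry_out", "data": {"series": [[0.0005, 0, 0, 0, 0, 0, 255], [0.0009, 0, 0, 0, 0, 0, 255], [0.0009, 0, 0, 0, 0, 0, 255], [0.0009, 0, 0, 0, 0, 0, 255]]}}

```text
clock: 17.8
position: [0.5508, -0.0377, 0.0332]
tool_rot: [-3.141, 0.003, 1.44]
force: [-1.1, -15.1, -2.3]
grip_width: 0.0176
```

```bash
python3 st.py
```

```text
t 17.8 z 0.0332 rot [-3.1406  0.0034  1.4398] leg 84.75 -0.52 F hx,hy,z 15.08 0.92 -2.33 M [-3.36  0.21  0.17] w 0.0176
```

Holding 15 N for a while, then checking the gate by picture.

Call:
{"op": "carry_out", "data": {"series": [[0, 0, 0, 0, 0, 0, 255], [0, 0, 0, 0, 0, 0, 255], [0, 0, 0, 0, 0, 0, 255], [0, 0, 0, 0, 0, 0, 255], [0, 0, 0, 0, 0, 0, 255], [0, 0, 0, 0, 0, 0, 255]]}}

```text
clock: 18.55
position: [0.5508, -0.0377, 0.0332]
tool_rot: [-3.141, 0.003, 1.44]
force: [-0.5, -14.2, -2.1]
grip_width: 0.0176
```

```bash
python3 st.py
python3 - <<'E'
from h import *
p,d=imaging.grab_frame("scene");crop(p,190,120,290,200,8,"pics/k1.png")
E
```

```text
t 18.55 z 0.0332 rot [-3.1406  0.0033  1.4398] leg 84.74 -0.5 F hx,hy,z 14.15 1.33 -2.12 M [-3.43  0.24  0.18] w 0.0176
```

View pics/k1.png

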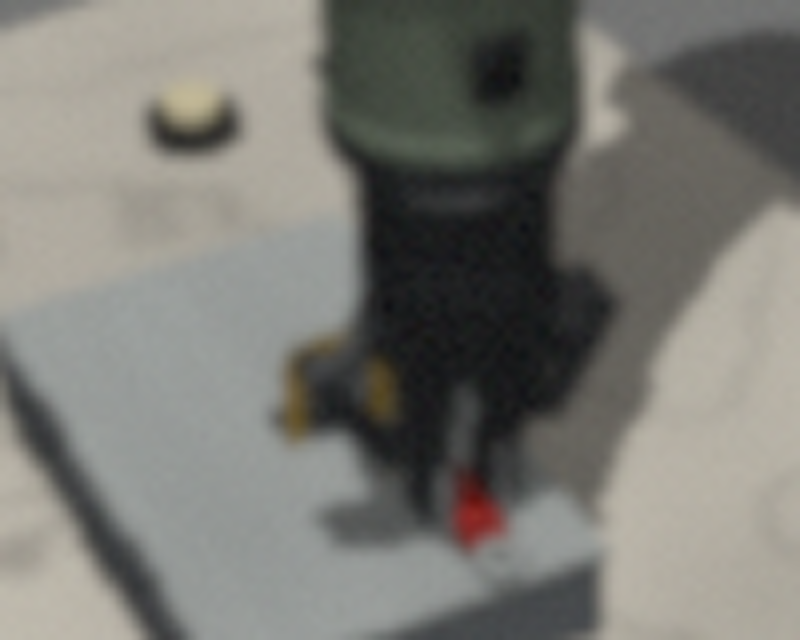

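Call:
{"op": "carry_out", "data": {"series": [[-0.0015, 0, 0, 0, 0, 0, 255], [-0.003, 0, 0, 0, 0, 0, 255], [-0.0045, 0, 0.001, 0, 0, 0, 255], [-0.0045, 0, 0.002, 0, 0, 0, 255], [-0.0045, 0, 0.002, 0, 0, 0, 255]]}}

```text
clock: 19.23
position: [0.5509, -0.039, 0.0313]
tool_rot: [-3.141, -0.0, 1.442]
force: [1.2, -0.2, -2.4]
grip_width: 0.0173
```

```bash
python3 st.py
```

```text
t 19.225 z 0.0313 rot [-3.1415e+00 -2.0000e-04  1.4420e+00] leg 83.54 -0.9 F hx,hy,z 0.03 1.24 -2.42 M [ 0.12 -0.05 -0.04] w 0.0173
```

Call:
{"op": "carry_out", "data": {"series": [[0, 0, 0.0006, 0, 0, 0, 255], [0, 0, 0.001, 0, 0, 0, 255]]}}

```text
clock: 19.48
position: [0.551, -0.039, 0.0307]
tool_rot: [3.141, -0.0, 1.442]
force: [-3.2, 0.4, 11.5]
grip_width: 0.0176
```

```bash
python3 st.py
```

```text
t 19.475 z 0.0307 rot [ 3.1414e+00 -1.0000e-04  1.4419e+00] leg 83.49 -1.03 F hx,hy,z -0.01 -3.23 11.52 M [ 0.17  0.8  -0.01] w 0.0176
```

Touched the lid. Relaxing slightly and opening.

Call:
{"op": "carry_out", "data": {"series": [[0, 0, -0.0004, 0, 0, 0, 255], [0, 0, -0.0004, 0, 0, 0, 180], [0, 0, -0.0004, 0, 0, 0, 150], [0, 0, -0.0004, 0, 0, 0, 100], [0, 0, -0.0004, 0, 0, 0, 60], [0, 0, -0.0004, 0, 0, 0, 60]]}}

```text
clock: 20.23
position: [0.5509, -0.0393, 0.0308]
tool_rot: [-3.142, -0.0, 1.442]
force: [-0.2, -0.4, 0.2]
grip_width: 0.0654
```

```bash
python3 st.py
python3 - <<'E'
from h import *
p,d=imaging.grab_frame("scene");crop(p,190,120,290,200,8,"pics/k2.png")
E
```

```text
t 20.225 z 0.0308 rot [-3.1415 -0.      1.4417] leg 83.25 -0.92 F hx,hy,z 0.38 -0.17 0.19 M [ 0.01  0.01 -0.01] w 0.0654
```

View pics/k2.png

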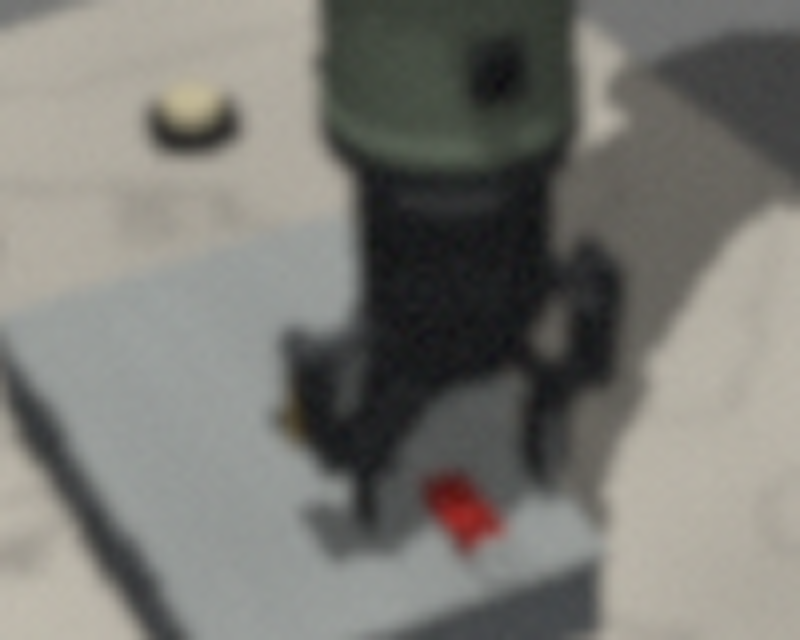

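Hook is released. Raise straight up, then away toward +Y.

Call:
{"op": "carry_out", "data": {"series": [[0, 0, -0.02, 0, 0, 0, 60], [0, 0, -0.06, 0, 0, 0, 60], [0, 0, -0.11, 0, 0, 0, 60], [0, 0, -0.16, 0, 0, 0, 60], [0.05, -0.03, -0.18, 0, 0, 0, 60], [0.1, -0.06, -0.18, 0, 0, 0, 60], [0.15, -0.09, -0.18, 0, 0, 0, 60], [0.2, -0.1, -0.18, 0, 0, 0, 60], [0.23, -0.1, -0.18, 0, 0, 0, 60]]}}

```text
clock: 21.4
position: [0.4805, 0.2042, 0.2112]
tool_rot: [3.141, -0.0, 1.444]
force: [0.3, -0.0, -0.1]
grip_width: 0.0655
```

Run:
```python
from h import *
print(telemetry.observe()["clock"])
p,d=lidfit();crop(p,185,130,275,210,8,"pics/m1.png");cv2.imwrite("pics/m1f.png",p)
p,d=imaging.grab_frame("top");crop(p,255,150,345,230,8,"pics/m2.png");cv2.imwrite("pics/m2f.png",p)
```

```text
21.4
lidfit [0.0072243  0.06603125]
```

View pics/m1.png

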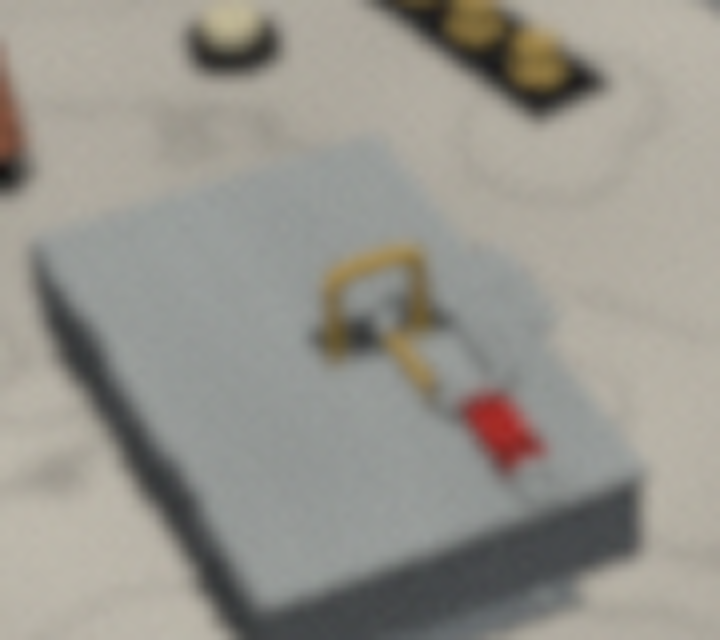

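View pics/m2.png

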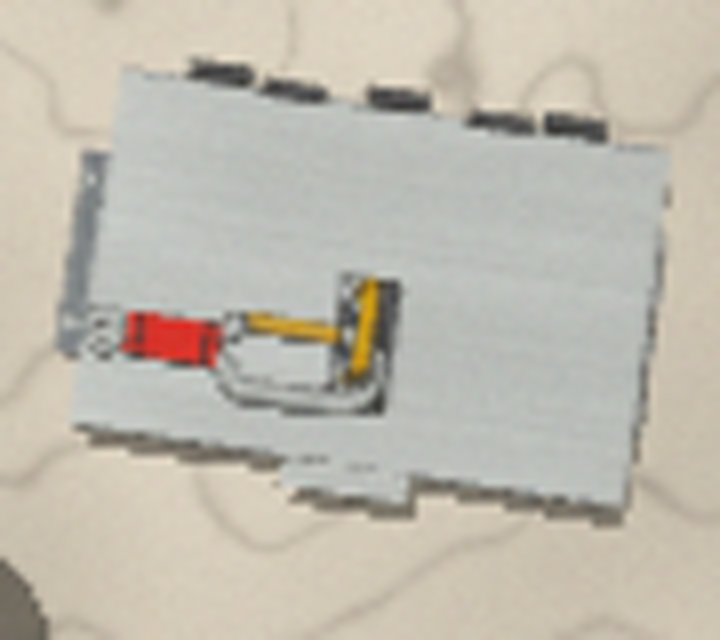

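View pics/m2f.png

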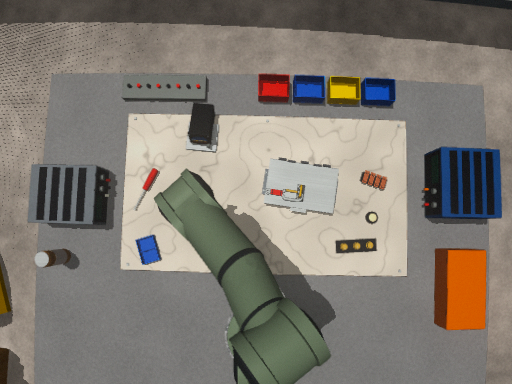

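```bash
python3 -c "
from workcell import ticket
print(ticket.job_done())"
```

```text
the job is handed in; nothing more can be done
None
```

The lid is shut, the snap hook is on the staple's front leg and lying released on the lid. I handed the job in at about 21.5 s on the robot's clock. The simulator gives no verdict.

- **Lid:** I lowered it slowly onto the staple. The last depth fits gave −0.002 to 0.007 rad; the 0.007 was taken with the hook lying on the lid.
- **Hooking:** I found the staple about 4 mm to +y of nominal and pressed the gate onto its front leg. The press force stayed at about 4–6 N and fell to zero as the gate passed the leg.
- **Tug:** The wrist read 14–15 N along the hook for over 0.7 s. The highest pull on the staple in the readings was about 15 N.
- **Final pictures:** The overhead and scene views show the leg inside the bowl, the brass gate in line with the nose, and the hook flat on the lid under the arch. The gripper is well clear. The gate angle was judged only from pictures and forces, because nothing reads it.
- **Bystanders:** Those visible look unmoved. The relay was hidden behind the arm in the last overhead picture, but the gripper never went near it.

**Disagreements:**
- **Fingertip height:** The real fingertips stood about 39 mm behind the reported TCP. The depth images and the contact with the shut lid both showed this. The first lid push stopped short because of it, and I corrected every later height.
- **Grip width:** The gripper reported 17.5 mm across the 20 mm grip.
- **Lid press:** Confirming that the lid was shut briefly reached 29 N at the wrist, under the 40 N limit.

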